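# Sort the denture bench into its case pans

### The arm

A 7-joint arm with a two-finger parallel gripper is mounted at the origin on a cart in front of the work surface, level with it; the furniture and walls round the work are solid. World frame = base frame: x ahead of the robot, y to its left, z up, the work surface at z = 0. Lengths are in mm, angles in rad, forces in N, time in s.
With the tool pointing down it reaches from about 425 to 875 mm from the base axis. Payload 4.7 kg.
Tool frame: the origin (TCP) lies midway between the tips of the shut fingers; the grasp point (between the pads) lies 19 mm behind it; z points along the fingers, y is the line along which they close (so a half turn about z gives the same grasp; the last joint's range is limited). The gripper opens to 87 mm and grips with 3 to 60 N. Pads are 19 mm wide; open, the fingers measure 117 mm over their backs; the gripper's body (75 mm by 190 mm) begins 51 mm behind the grasp point.
Start: joints at [0.014, 0.321, -0.07, 1.45, 0.023, 1.371, -0.057], TCP at [650.023, -0.027, 183.787] pointing down, gripper open.
Joint ranges: [-2.86, 2.86], [-0.3, 2.09], [-1.38, 1.24], [0.06, 2.45], [-1.56, 4.7], [0.09, 2.05], [-2.69, 2.69]. Speed limits (rad/s): [2.57, 2.57, 3.14, 3.14, 3.14, 3.14, 3.14].

### API

Orientations are given as a unit quaternion [x, y, z, w].
In Python, from cell import manip gives the robot as it stands.
- The arm moves only by the tool step_arm, never from a script. Its arguments are lists of equal length, an entry for each row: "claw": the closure, from -1 (fully open) to 1 (shut); "slide": the shift along the world's x, y, z in cm, a list of three; "spin": the turn about the world's z in rad. A call has 1 to 8 rows; each row shifts and turns the commanded pose from where the row before left it; what a row does not reach is not made up. A row lasts 1/8 s, in which the tool goes at most 62.5 mm and 10.7 degrees, less where a joint would pass 70% of its speed; a pose out of reach is approached as far as the arm can. A call is refused whole if a number of a shift passes 6.25 or a number of a turn 0.188, either way. A call with a gripper value outside its range is refused whole. The fingers move at their own pace and stop on an object; the grip force is fixed at half the most. Time passes only in rows, so rows that do not move let the fingers close. It gives the time, the measured TCP pose, the force, the opening and the grip force at its end, in the units of the state.
- manip.state(): the state, without advancing time (a new reading comes with each control period).
- manip.get_image(name): name is "scene" or "side" or "wrist"; returns a dict with "color" (480x640x3 uint8, blue, green, red), "fx", "fy", "cx", "cy" (pixels), "distortion" ([k1, k2, p1, p2, k3] as OpenCV has them; the pictures are not rectified), "cam_to_world" (4x4, takes a point from camera to world coordinates). Camera axes: x right, y up, looking along -z (the intrinsics and any distortion apply to the point x, -y, -z); pixel columns grow to the right and rows downward; lengths in mm; the calibration is good to about 2 mm. A picture is of the moment at which its call begins. There is no depth.
- manip.close_job(): hands the job in; it is judged then, once.
The state is a dict: "time": time; "joint_pos": joint angles; "qd": joint speeds; "tau": joint torques, N m; "tool_pos": TCP position; "eef_rot": TCP orientation; "ft_force": force on the tool from outside, world axes, zero at the start; "wrist_torque": the same for the moment, N m; "finger_gap": opening from 0.0 (shut) to 1.0 (fully open); "finger_force": force on a finger pad.
Only numpy, scipy, OpenCV 4.12 (cv2) and the standard library are available. Lean on these libraries where they do the work, as an engineer would, in place of code of your own. Each camera call takes 0.05 s, during which the arm holds its last target. There are 200 camera calls.

### The job

Clear the bench: put the two casts that have teeth (one tan, one white) next to each other in the blue case pan, both flat on its floor; put the toothless cast flat in the yellow pan and seat the denture on it, centred and with its front over the cast's front; and lay the handpiece in its wire cradle, either way round, on both forks with its middle between them. Set each piece down gently, without dropping it, and leave the bur box where it stands.

Things in the scene. Friction and masses are not known exactly. Their poses are not given: they have to be found in the camera images.
- tan_cast: Jaw cast in tan (yellowish) stone, with teeth. 63 x 77 x 29 mm overall; the solid base to grip is the lowest 18 mm (the teeth above it are not solid to the fingers). Horseshoe base 63 mm (its x) by 77 mm (its y); grip it across the 63 mm, along its x. Origin: centre of the underside, z up; the front teeth face its -x. About 0.15 kg.
- white_cast: Jaw cast in white plaster, with a full row of teeth. 63 x 77 x 31 mm overall; the solid base to grip is the lowest 20 mm. Horseshoe base 63 mm (its x) by 77 mm (its y); grip it across the 63 mm, along its x. Origin: centre of the underside, z up; the front teeth face its -x. About 0.16 kg.
- toothless_cast: Jaw cast in white plaster WITHOUT teeth: a smooth rounded ridge only. 63 x 77 x 24 mm overall; solid base 20 mm high, and the denture comes to rest at that height above its underside. Horseshoe base 63 mm (its x) by 77 mm (its y); grip it along its x. Origin: centre of the underside, z up; the front of the ridge faces its -x. About 0.14 kg.
- denture: Denture: cream and pink plate with a row of teeth, 63 x 76 x 16 mm overall; the solid plate to grip is the lowest 6 mm (tips 1 to 3 mm above its underside). Horseshoe base 63 mm (its x) by 77 mm (its y); grip it across the 63 mm, along its x. Origin: centre of the underside, z up; the front teeth face its -x. Seated on the toothless cast, their origins and axes agree from above. About 0.03 kg.
- denture_front (a point): Point on the underside of the denture, 25 mm from its origin along its -x, behind the front teeth; axes as the denture's.
- handpiece: Black hand-motor handpiece lying flat, 28 mm wide (its x) and high, 173 mm long (its y), with a bur at the -y end. Grip it across its x, at the origin. Origin: underside, at the middle of the length. The solid body runs from y = -55 to +88 mm, 26 mm wide; the thin nose beyond it is not solid. It does not roll. About 0.21 kg.
- blue_pan: Blue open case pan, fixed, outside 153 (x) x 204 (y) x 70 mm high; floor inside about 120 x 164 mm, walls sloping outward to a mouth of about 145 x 196 mm; floor 3 to 4 mm above its underside. Origin: centre of the underside, z up. Two casts fit next to each other along y, with their 77 mm along the pan's y, their centres near y = +42 and -42 mm.
- yellow_pan: Yellow open case pan, fixed, outside 153 (x) x 148 (y) x 68 mm high; floor inside about 120 x 110 mm, walls sloping outward; floor about 4 mm above its underside. Origin: centre of the underside, z up. One cast fits in its middle.
- cradle: Wire cradle, fixed: dark base plate 50 (x) x 100 (y) x 6 mm with a wire fork near each end (y = +35 and -35 mm). Each fork has a crossbar with its top 24 mm above the underside and two prongs up to 34 mm, 38 mm apart inside (x = +19 and -19 mm). Origin: centre of the underside, z up. The handpiece lies along y on both crossbars, between the prongs, its underside 24 mm above the cradle's.
- bur_box: Bystander: small blue box of burs with a clear lid, 50 x 90 x 45 mm, at the right of the bench. Origin: centre of the underside.

How it is judged:
By the outcome, as a careful person would: the job done as asked, in the order asked, and still so for the second after the job is handed in, with the robot touching nothing.
It also fails if it takes over 120 s, if anything falls off the work surface, if the arm or the gripper's body presses on something with over 40 N, if the wrist force passes 120 N, or if a joint passes its speed limit or range.

## Working session

There is one attempt and no reset: what is moved stays moved. The work goes in short steps, Python scripts to look and compute and a tool call to move; the robot and the scene stay as the last step left them, time stands still between calls to the robot, and variables do not carry over. Pictures are saved under pics/ and viewed, at most 14 in all, crops included, and the job is handed in when it is done.

Besides the shell and the picture viewer there is one more tool, called after "Call:" by a JSON object that holds its "method" and its "body", one argument or row to a line. step_arm: Moves the arm, as the interface text tells. Its arguments: {"type":"object","properties":{"claw":{"type":"array","items":{"type":"number"}},"slide":{"type":"array","items":{"type":"array","items":{"type":"number"}}},"spin":{"type":"array","items":{"type":"number"}}},"required":["claw","slide","spin"]}

```bash
mkdir -p pics; ls
cat > h.py <<'E'
import numpy as np, cv2
from cell import manip
def get(n,save=None):
    im=manip.get_image(n)
    if save: cv2.imwrite(f'pics/{save}.png',im['color'])
    np.save(f'cam_{n}.npy',{k:v for k,v in im.items()},allow_pickle=True)
    return im
def load(n): return np.load(f'cam_{n}.npy',allow_pickle=True).item()
def K(im): return np.array([[im['fx'],0,im['cx']],[0,im['fy'],im['cy']],[0,0,1.]])
def ray(im,uv):
    uv=np.atleast_2d(np.array(uv,float))
    p=cv2.undistortPoints(uv[:,None],K(im),np.array(im['distortion'],float))[:,0]
    d=np.c_[p[:,0],-p[:,1],-np.ones(len(p))]
    T=np.array(im['cam_to_world']); return T[:3,3],d@T[:3,:3].T
def plane(im,uv,z):
    o,d=ray(im,uv); return o+d*((z-o[2])/d[:,2])[:,None]
def proj(im,P):
    T=np.linalg.inv(np.array(im['cam_to_world'])); p=np.atleast_2d(P)@T[:3,:3].T+T[:3,3]
    p=p*[1,-1,-1]
    return cv2.projectPoints(p,np.zeros(3),np.zeros(3),K(im),np.array(im['distortion'],float))[0][:,0]
E
python3 - <<'E'
from h import *
for n in('scene','side','wrist'):
    im=get(n,n+'0'); print(n,np.array(im['cam_to_world']).round(2).tolist(),im['fx'],im['distortion'])
print(manip.state())
E
```

```text
pics
scene [[-0.78, 0.37, -0.5, -151.9], [-0.62, -0.44, 0.65, 752.91], [0.02, 0.82, 0.57, 795.95], [0.0, 0.0, 0.0, 1.0]] 514.3712127059645 [0.00680293 0.         0.         0.         0.        ]
side [[-1.0, -0.01, -0.01, 503.32], [-0.0, -0.52, 0.86, 1122.78], [-0.01, 0.86, 0.52, 738.99], [0.0, 0.0, 0.0, 1.0]] 470.38968334454097 [-0.07479963  0.          0.          0.          0.        ]
wrist [[1.0, -0.0, 0.0, 651.24], [-0.0, 0.96, 0.28, 78.12], [-0.0, -0.28, 0.96, 384.61], [0.0, 0.0, 0.0, 1.0]] 377.46854152516937 [0.01625987 0.         0.         0.         0.        ]
{'time': 0.15, 'joint_pos': array([ 0.01408721,  0.32164834, -0.07007858,  1.45141893,  0.02262286,
        1.37076177, -0.05689543]), 'qd': array([-0.00041082, -0.00309975, -0.0013264 , -0.00385731,  0.00080494,
       -0.00041011, -0.00168066]), 'tau': array([ 2.16972071e-04, -4.91794288e+01, -4.04079035e-01, -3.12878716e+01,
       -6.39387709e-02,  4.04033612e-02,  9.90178205e-05]), 'tool_pos': array([ 6.49528122e+02, -5.40513775e-02,  1.82903461e+02]), 'eef_rot': array([ 7.07092111e-01,  7.07121080e-01, -5.50125528e-04, -4.72412924e-04]), 'ft_force': array([0.35852154, 0.58770512, 0.5283595 ]), 'wrist_torque': array([ 0.00124   ,  0.01337062, -0.00142775]), 'finger_force': 0.0, 'finger_gap': 1.0003503503494766}
```

View pics/scene0.png

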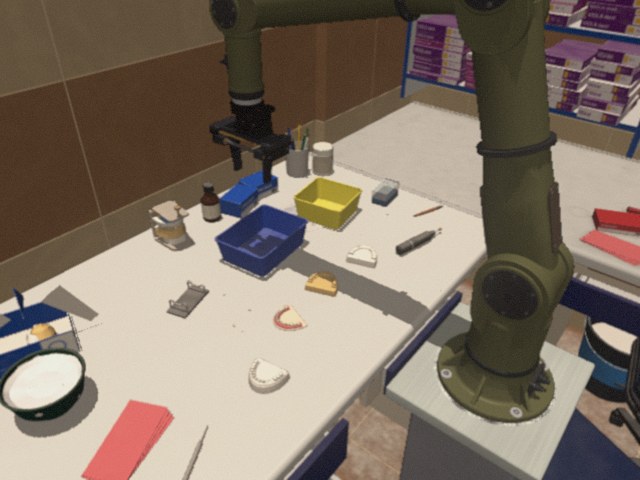

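View pics/side0.png

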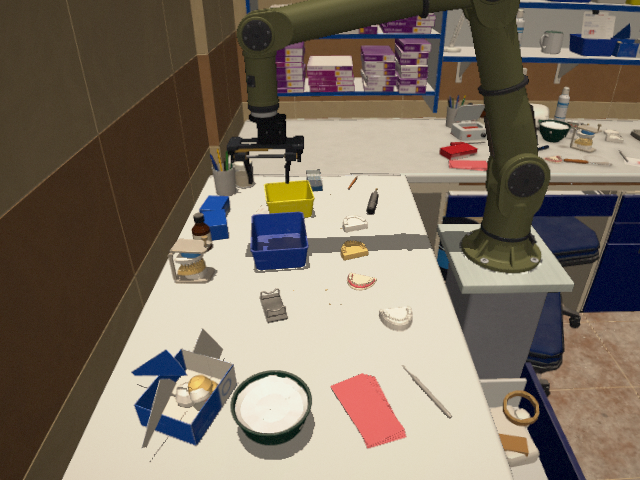

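View pics/wrist0.png

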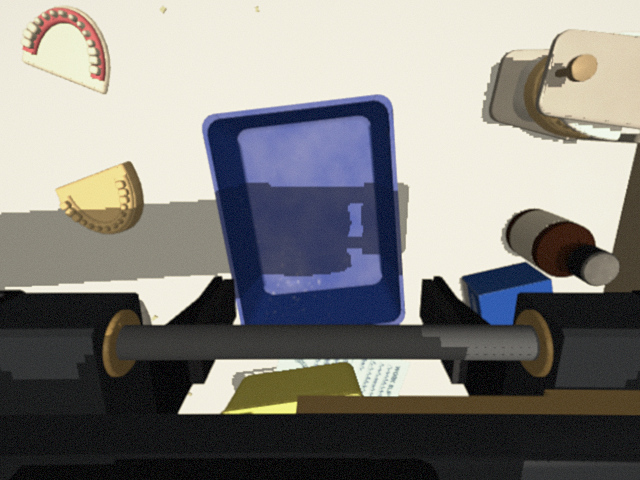

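The scene view shows white casts at (362,255) and (268,375), tan cast (322,284), denture (290,318), handpiece (416,242), cradle (188,299), blue pan (262,240), yellow pan (328,203). The wrist view shows the tan cast (105,200), denture (65,50) and blue pan. Next I triangulate coarsely and zoom in on the white casts.

Run:
```python
from h import *
s,d,w=load('scene'),load('side'),load('wrist')
for n,a,b,z in [('whiteA',(362,256),(355,224),12),('whiteB',(268,375),(396,317),12),('tan',(322,284),(354,250),12),('dent',(290,318),(361,281),6),('hand',(413,243),(373,201),14),('cradle',(188,299),(273,306),8),('yellow rim',(328,194),(288,190),68),('blue rim',(262,230),(279,220),70),('box',(385,192),(314,180),30)]:
    print(n,plane(s,a,z)[0].round(),plane(d,b,z)[0].round())
c1=cv2.resize(s['color'][235:275,335:390],(440,320),interpolation=2); c2=cv2.resize(s['color'][352:397,240:297],(360,284),interpolation=2)
o=np.zeros((320,800,3),np.uint8); o[:,:440]=c1; o[:284,440:]=c2; cv2.imwrite('pics/whites.png',o)
# pan & wrist masks
hsv=cv2.cvtColor(w['color'],cv2.COLOR_BGR2HSV)
m=cv2.inRange(hsv,(105,90,30),(130,255,255)); 
n,l,st,c=cv2.connectedComponentsWithStats(m); i=1+st[1:,4].argmax(); print(st[i])
p=np.argwhere(l==i)[:,::-1]; p=p[p[:,1]<318]
q=plane(w,p,70)[:,:2]; print('pan rim x',q.min(0),q.max(0))
for y in (140,180,220,260,300):
    r=p[p[:,1]==y]; print(plane(w,[r[r[:,0].argmin()],r[r[:,0].argmax()]],70)[:,:2].round(1).tolist())
for x in (230,270,330,370):
    r=p[p[:,0]==x]; print(plane(w,r[r[:,1].argmin()],70)[:,:2].round(1).tolist())
```

```text
whiteA [ 413. -139.   12.] [ 410. -139.   12.]
whiteB [333. 292.  12.] [341. 294.  12.]
tan [422.  13.  12.] [422.   8.  12.]
dent [409. 142.   6.] [411. 146.   6.]
hand [ 341. -270.   14.] [ 341. -290.   14.]
cradle [628. 245.   8.] [630. 246.   8.]
yellow rim [ 614. -254.   68.] [ 623. -269.   68.]
blue rim [628.  -2.  70.] [637. -66.  70.]
box [ 531. -427.   30.] [ 542. -428.   30.]
[  203    96   201   229 31560]
pan rim x [550.43534839 -93.82503125] [720.15741975  98.71538848]
[[551.4, 65.4], [703.2, 65.4]]
[[555.8, 33.2], [706.4, 33.2]]
[[558.8, -1.1], [709.0, -1.1]]
[[563.8, -37.6], [711.8, -37.5]]
[[568.3, -76.5], [718.3, -76.4]]
[[573.2, 86.1]]
[[604.9, 89.2]]
[[652.3, 95.1]]
[[683.5, 98.7]]
```

View pics/whites.png

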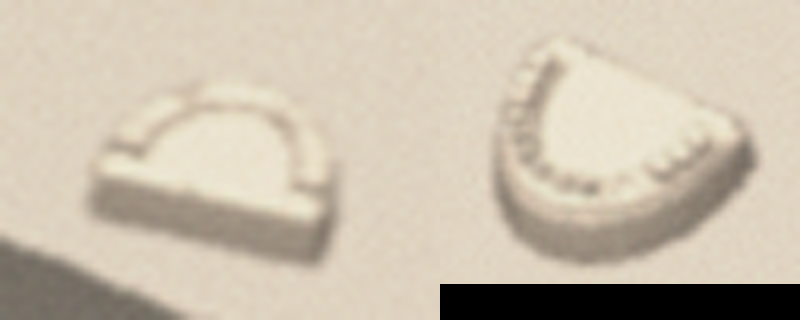

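Cast A (413,-139) has a smooth ridge, so it is the toothless one. Cast B (337,293) has teeth. The blue pan is at about (635,-9) with yaw 0.113. I'll hover over the tan cast next.

Call:
{"method": "step_arm", "body": {
  "claw": [-1,-1,-1,-1,-1,-1,-1,-1],
  "slide": [
    [-3.2,0.15,0],
    [-3.2,0.15,0],
    [-3.2,0.15,0],
    [-3.2,0.15,0],
    [-3.2,0.15,0],
    [-3.2,0.15,0],
    [-3.2,0.15,0],
    [0,0,0]
  ],
  "spin": [-0.172,-0.172,-0.172,-0.172,-0.172,-0.172,-0.172,0]
}}

```text
time: 1.15
tool_pos: [424.5, 10.5, 183.8]
eef_rot: [0.983, 0.182, 0.0, 0.0]
ft_force: [0.2, 0.3, -0.1]
finger_gap: 1.0
finger_force: 0.0
```

```bash
cat >> h.py <<'E'
def tool():
    s=manip.state(); from scipy.spatial.transform import Rotation as R
    M=R.from_quat(s['eef_rot']).as_matrix()
    # closing dir = tool y ; commanded yaw 0 => closing along +x
    return s['tool_pos'],np.arctan2(M[1,1],M[0,1]),s,M[:,2]
def blob(im,m,z,near,tag=None,minA=300):
    m=cv2.morphologyEx(m,cv2.MORPH_OPEN,np.ones((3,3),np.uint8))
    m=cv2.morphologyEx(m,cv2.MORPH_CLOSE,np.ones((9,9),np.uint8))
    cs,_=cv2.findContours(m,cv2.RETR_EXTERNAL,cv2.CHAIN_APPROX_NONE)
    best=None
    for c in cs:
        if cv2.contourArea(c)<minA: continue
        q=plane(im,c[:,0],z)[:,:2]; e=np.hypot(*(q.mean(0)-near))
        if best is None or e<best[0]: best=(e,q,c)
    if best is None: print('none');return
    e,q,c=best; r=cv2.minAreaRect(q.astype(np.float32)); b=cv2.boxPoints(r)
    # 77 side = y; front = side away from the straight back
    i=0 if np.hypot(*(b[1]-b[0]))>np.hypot(*(b[2]-b[1])) else 1
    yv=b[i+1]-b[i]; L=np.hypot(*yv); W=np.hypot(*(b[i]-b[(i+3)%4])); yv/=L; xv=np.array([yv[1],-yv[0]]); ctr=np.array(r[0])
    M=cv2.moments(q.astype(np.float32)); cen=np.array([M['m10'],M['m01']])/M['m00']
    s=np.sign((cen-ctr)@xv)  # area centroid lies towards the back (+x)
    xa=np.arctan2(*(xv*s)[::-1])
    print(tag,'ctr',ctr.round(1),'L,W',round(L,1),round(W,1),'x-axis',round(float(xa),3),'close yaw',round(float((xa+np.pi/2)%np.pi-np.pi/2),3),'cen off',((cen-ctr)@xv*s).round(1))
    if tag:
        o=im['color'].copy(); cv2.drawContours(o,[c],-1,(0,255,0),1); cv2.imwrite(f'pics/{tag}.png',o)
E
python3 - <<'E'
from h import *
p,y,s,zv=tool(); print(p.round(1),y.round(3),s['time'],zv.round(3))
im=get('wrist','w1'); h=cv2.cvtColor(im['color'],cv2.COLOR_BGR2HSV)
for z in(4,14): blob(im,cv2.inRange(h,(10,75,60),(30,255,255)),z,(422,10),'tan')
E
```

```text
[424.5  10.5 183.8] -1.204 1.15 [ 0. -0. -1.]
tan ctr [427.7   0.7] L,W 76.4 62.0 x-axis 1.937 close yaw -1.205 cen off 3.5
tan ctr [429.6   1.7] L,W 74.4 60.4 x-axis 1.937 close yaw -1.205 cen off 3.4
```

View pics/tan.png

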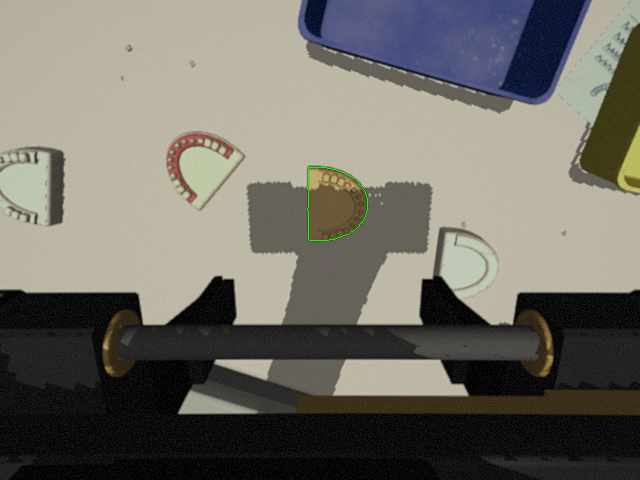

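The picture shows the tan cast centred at (335,203) with its outline cleanly segmented. Descend and grip.

Call:
{"method": "step_arm", "body": {
  "claw": [-1,-1,-1,-1,-1,-1,1,1],
  "slide": [
    [0.4,-0.95,-4],
    [0,0,-5],
    [0,0,-4.5],
    [0,0,-3],
    [0,0,-1.5],
    [0,0,0],
    [0,0,0],
    [0,0,0]
  ],
  "spin": [0,0,0,0,0,0,0,0]
}}

```text
time: 2.2
tool_pos: [431.3, 1.1, 5.0]
eef_rot: [0.983, 0.182, 0.001, 0.0]
ft_force: [-0.3, 0.4, 0.4]
finger_gap: 0.851
finger_force: 0.0
```

Call:
{"method": "step_arm", "body": {
  "claw": [1,1,1],
  "slide": [
    [0,0,0],
    [0,0,0],
    [0,0,0]
  ],
  "spin": [0,0,0]
}}

```text
time: 2.58
tool_pos: [430.1, 1.0, 3.9]
eef_rot: [0.983, 0.182, 0.0, 0.0]
ft_force: [-0.8, -0.5, 0.0]
finger_gap: 0.515
finger_force: 0.0
```

Run:
```python
from h import *
p,y,s,zv=tool(); print(p.round(1),y.round(3),s['finger_gap'],s['finger_force'])
im=get('wrist','w2')
a=get('side'); b=get('scene')
o=np.zeros((560,800,3),np.uint8); o[:360,:480]=cv2.resize(im['color'],(480,360)); o[:360,480:]=cv2.resize(a['color'][220:300,320:391],(320,360)); o[360:,:300]=cv2.resize(b['color'][250:310,280:370],(300,200)); cv2.imwrite('pics/m2.png',o)
```

```text
[430.1   1.    3.9] -1.204 0.5153212579439942 0.0
```

View pics/m2.png

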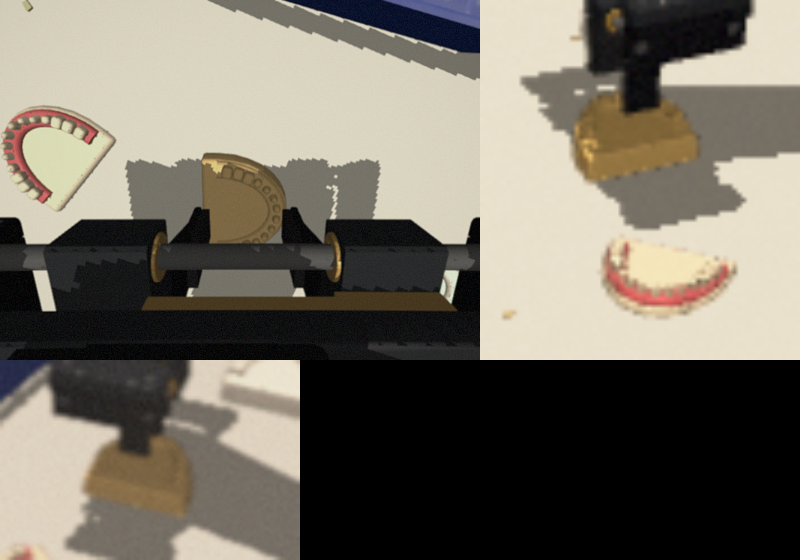

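The fingers straddle the cast closely, and the gap is probably not linear with opening. I'll keep closing.

Call:
{"method": "step_arm", "body": {
  "claw": [1,1,1,1],
  "slide": [
    [0,0,0],
    [0,0,0],
    [0,0,0],
    [0,0,0]
  ],
  "spin": [0,0,0,0]
}}

```text
time: 3.22
tool_pos: [430.0, 1.0, 3.8]
eef_rot: [0.983, 0.182, -0.0, 0.0]
ft_force: [0.5, 0.3, -1.2]
finger_gap: 0.009
finger_force: 0.0
```

Run:
```python
from h import *
im=get('wrist'); a=get('side'); b=get('scene')
o=np.zeros((560,800,3),np.uint8); o[:360,:480]=cv2.resize(im['color'],(480,360)); o[:360,480:]=cv2.resize(a['color'][220:300,320:391],(320,360)); o[360:,:300]=cv2.resize(b['color'][250:310,280:370],(300,200)); cv2.imwrite('pics/m3.png',o)
```

```text
(no output)
```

View pics/m3.png

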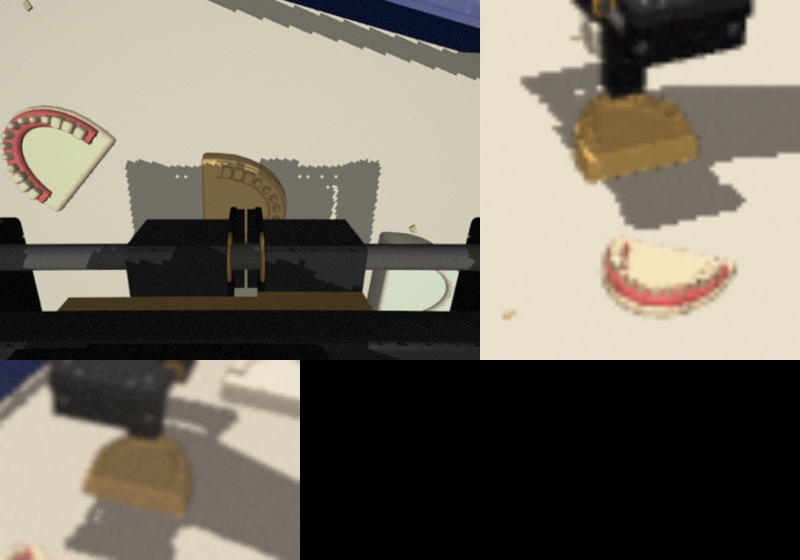

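The fingers shut just beyond the cast, on the side away from the camera. The cast itself did not move. I'll check the wrist calibration against the fixed cameras.

Run:
```python
from h import *
w,s,d=load('wrist'),load('scene'),load('side')
p,y,st,zv=tool(); T=np.array(w['cam_to_world']); print(p.round(1)); print(T.round(3)); print('cam-tcp',(T[:3,3]-p).round(1),'tcp px',proj(w,p),proj(s,p),proj(d,p))
for n,im,near in(('w',w,(425,5)),('s',s,(425,5)),('d',d,(425,5))):
    h=cv2.cvtColor(im['color'],cv2.COLOR_BGR2HSV)
    blob(im,cv2.inRange(h,(10,85,60),(30,255,255)),9,near,n+'t',80)
# table-level corner check: denture blobs in the three views
```

```text
[430.1   1.    3.8]
[[ 3.58000e-01  8.95000e-01  2.67000e-01  5.04558e+02]
 [-9.34000e-01  3.43000e-01  1.02000e-01  2.89350e+01]
 [-0.00000e+00 -2.86000e-01  9.58000e-01  2.05616e+02]
 [ 0.00000e+00  0.00000e+00  0.00000e+00  1.00000e+00]]
cam-tcp [ 74.5  28.  201.8] tcp px [[326.65396212 268.39764824]] [[322.46724419 282.9338165 ]] [[350.92135105 251.09231256]]
wt ctr [433.7   2.7] L,W 68.2 62.3 x-axis 1.918 close yaw -1.224 cen off 3.5
st ctr [427.6   9.7] L,W 81.4 71.2 x-axis -2.491 close yaw 0.65 cen off 3.2
dt ctr [420.7   2. ] L,W 93.7 76.5 x-axis -0.016 close yaw -0.016 cen off 3.0
```

Run:
```python
from h import *
w,s,d=load('wrist'),load('scene'),load('side')
p,y,st,zv=tool(); P=np.array([p+[0,0,k] for k in(0,15,25,40)])
out=np.zeros((400,800,3),np.uint8)
for k,(im,c,f) in enumerate(((w,(327,260),2.5),(s,(322,275),6),(d,(351,245),6))):
    q=proj(im,P); print(q.round(0).tolist())
    wd=int(133/f);x0,y0=c[0]-wd,c[1]-int(200/f)
    cr=cv2.resize(im['color'][y0:y0+int(400/f),x0:x0+2*wd],(266,400),interpolation=2)
    for u in q: cv2.circle(cr,(int((u[0]-x0+.5)*266/(2*wd)),int((u[1]-y0+.5)*f)),3,(0,255,0),1)
    out[:,k*266:k*266+266]=cr
cv2.imwrite('pics/m4.png',out)
```

```text
[[327.0, 268.0], [327.0, 279.0], [327.0, 286.0], [326.0, 300.0]]
[[322.0, 283.0], [323.0, 278.0], [323.0, 275.0], [323.0, 270.0]]
[[351.0, 251.0], [351.0, 247.0], [351.0, 244.0], [351.0, 239.0]]
```

View pics/m4.png

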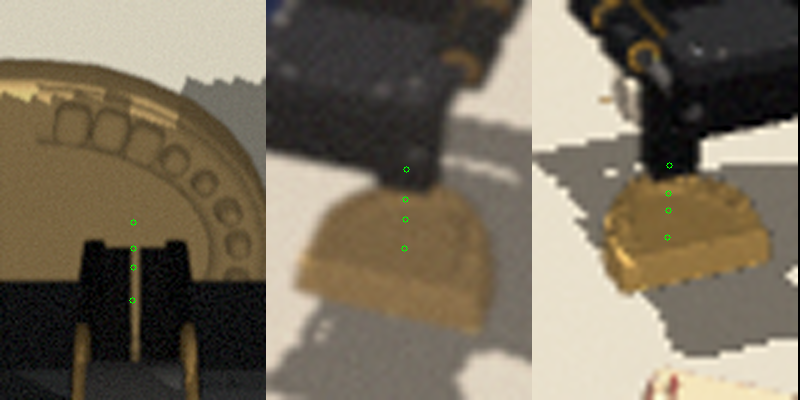

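All three views put the visible fingertips about 34 mm above the reported TCP. I'll check this in free air with the first pictures, which are already stored and cost no camera calls.

Run:
```python
from h import *
w,s,d=load('wrist'),load('scene'),load('side')
out=np.zeros((400,800,3),np.uint8)
for k,(n,im,c) in enumerate((('scene',s,(245,160)),('side',d,(268,160)))):
    pic=cv2.imread(f'pics/{n}0.png'); x0,y0=c[0]-40,c[1]-40
    cr=cv2.resize(pic[y0:y0+80,x0:x0+80],(400,400),interpolation=2)
    for zz,col in((183.8,(0,255,0)),(203,(0,255,255)),(218,(0,0,255))):
        for sx in(-43.5,43.5):
            u=proj(im,[650+sx,0,zz])[0]; cv2.circle(cr,(int((u[0]-x0)*5),int((u[1]-y0)*5)),4,col,1)
    out[:,k*400:k*400+400]=cr
cv2.imwrite('pics/m5.png',out)
```

```text
(no output)
```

View pics/m5.png

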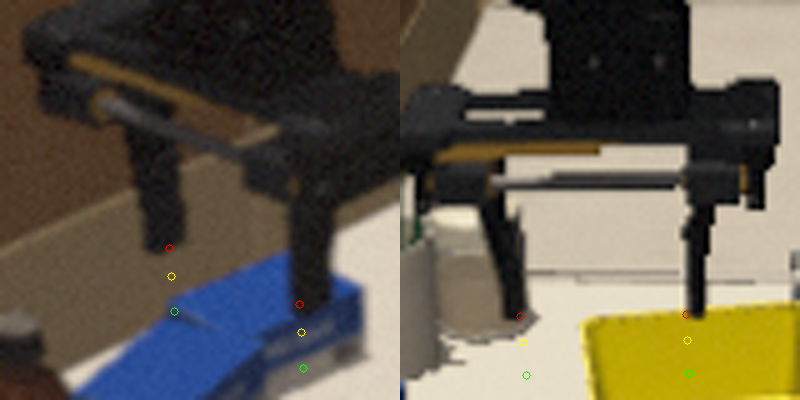

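The free-air views agree: the real tips sit about 33 to 34 mm above the reported TCP. From here I use tip z = reported z + 33. Reopen, then descend further.

Call:
{"method": "step_arm", "body": {
  "claw": [-1,-1,-1,-1,-1,-1,-1,-1],
  "slide": [
    [0,0,0],
    [0,0,0],
    [0,0,0],
    [0,0,0],
    [0,0,0],
    [0,0,0],
    [0,0,0],
    [0,0,0]
  ],
  "spin": [0,0,0,0,0,0,0,0]
}}

```text
time: 4.38
tool_pos: [430.0, 1.0, 3.8]
eef_rot: [0.983, 0.182, -0.0, 0.0]
ft_force: [-0.0, -0.1, 0.3]
finger_gap: 0.835
finger_force: 0.0
```

Call:
{"method": "step_arm", "body": {
  "claw": [-1,-1,-1,-1,-1,-1,-1],
  "slide": [
    [0,0,0],
    [-0.1,0,-1],
    [0,0,-1],
    [0,0,-0.6],
    [0,0,-0.4],
    [0,0,-0.3],
    [0,0,0]
  ],
  "spin": [0,0,0,0,0,0,0]
}}

```text
time: 5.25
tool_pos: [429.0, 1.0, -29.3]
eef_rot: [0.983, 0.182, -0.0, 0.0]
ft_force: [-0.5, 0.0, 0.2]
finger_gap: 1.003
finger_force: 0.0
```

Call:
{"method": "step_arm", "body": {
  "claw": [1,1,1,1,1,1],
  "slide": [
    [0,0,0],
    [0,0,0],
    [0,0,0],
    [0,0,0],
    [0,0,0],
    [0,0,0]
  ],
  "spin": [0,0,0,0,0,0]
}}

```text
time: 6.0
tool_pos: [429.0, 1.1, -29.2]
eef_rot: [0.983, 0.182, -0.0, -0.0]
ft_force: [0.3, -0.1, 1.2]
finger_gap: 0.681
finger_force: 29.8
```

Gripped at 29.8 N. Lift and carry to the pan's −y slot.

Call:
{"method": "step_arm", "body": {
  "claw": [1,1,1,1,1,1,1,1],
  "slide": [
    [0,0,2],
    [0,0,5],
    [0,0,5],
    [2.6,-0.6,0],
    [2.6,-0.6,0],
    [2.6,-0.6,0],
    [2.6,-0.6,0],
    [2.6,-0.6,0]
  ],
  "spin": [0,0,0,0.165,0.165,0.165,0.165,0.165]
}}

```text
time: 7.0
tool_pos: [559.3, -29.4, 90.1]
eef_rot: [0.826, 0.563, -0.001, -0.0]
ft_force: [0.4, 0.1, -2.1]
finger_gap: 0.684
finger_force: 29.7
```

Call:
{"method": "step_arm", "body": {
  "claw": [1,1,1,1,1],
  "slide": [
    [2.6,-0.6,0],
    [2.6,-0.6,0],
    [2.6,-0.6,0],
    [0,0,0],
    [0,0,0]
  ],
  "spin": [0.165,0.165,0.165,0,0]
}}

```text
time: 7.62
tool_pos: [636.0, -47.0, 89.9]
eef_rot: [0.665, 0.746, -0.001, -0.001]
ft_force: [-1.1, 0.2, -1.3]
finger_gap: 0.682
finger_force: 29.7
```

Run:
```python
from h import *
p,y,s,zv=tool(); print(p.round(1),y.round(3),s['finger_gap'])
im=get('wrist','w6'); m=cv2.inRange(cv2.cvtColor(im['color'],cv2.COLOR_BGR2HSV),(105,90,30),(130,255,255))
for r in range(0,320,40):
    c=np.flatnonzero(m[r])
    if len(c): print(r,c.min(),c.max(),plane(im,[(c.min(),r),(c.max(),r)],70)[:,:2].round(1).tolist())
```

```text
[636.  -47.   89.9] 0.115 0.6822243450044216
0 197 471 [[554.7, 83.2], [694.4, 99.0]]
40 190 478 [[551.2, 64.3], [702.3, 81.4]]
80 194 473 [[553.4, 44.9], [704.1, 62.0]]
120 198 468 [[555.9, 24.3], [706.0, 41.4]]
160 202 464 [[558.5, 2.4], [708.6, 19.6]]
200 205 460 [[560.7, -20.9], [711.3, -3.6]]
240 209 456 [[563.6, -45.7], [714.2, -28.3]]
280 213 603 [[566.8, -72.0], [810.7, -43.6]]
```

View pics/w6.png

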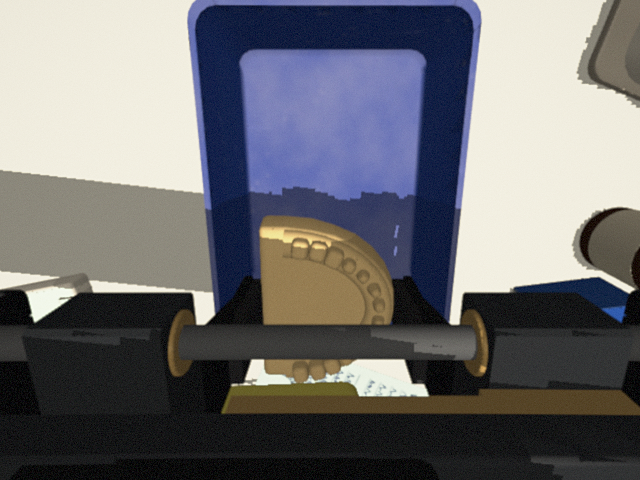

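The picture shows the tan cast gripped square and level over the pan, at (328,300) with the pan axis vertical. I'll apply the small correction and descend.

Call:
{"method": "step_arm", "body": {
  "claw": [1,1,1,1,1,1,1],
  "slide": [
    [0.44,-0.32,-1],
    [0,0,-3],
    [0,0,-3],
    [0,0,-2.5],
    [0,0,-1.5],
    [0,0,-0.3],
    [0,0,0]
  ],
  "spin": [0,0,0,0,0,0,0]
}}

```text
time: 8.55
tool_pos: [642.0, -50.3, -21.5]
eef_rot: [0.665, 0.747, 0.0, 0.0]
ft_force: [0.9, -0.7, -1.7]
finger_gap: 0.681
finger_force: 29.7
```

Call:
{"method": "step_arm", "body": {
  "claw": [1,1,1],
  "slide": [
    [0,0,-0.1],
    [0,0,-0.1],
    [0,0,0]
  ],
  "spin": [0,0,0]
}}

```text
time: 8.93
tool_pos: [641.6, -50.2, -23.9]
eef_rot: [0.665, 0.747, 0.0, 0.0]
ft_force: [-0.1, 0.4, -2.0]
finger_gap: 0.681
finger_force: 29.7
```

Call:
{"method": "step_arm", "body": {
  "claw": [1,1,1,1],
  "slide": [
    [0,0,-0.08],
    [0,0,-0.05],
    [0,0,-0.04],
    [0,0,0]
  ],
  "spin": [0,0,0,0]
}}

```text
time: 9.43
tool_pos: [641.4, -50.1, -25.9]
eef_rot: [0.665, 0.747, 0.0, 0.0]
ft_force: [-0.5, -0.3, -0.7]
finger_gap: 0.681
finger_force: 29.7
```

Call:
{"method": "step_arm", "body": {
  "claw": [1,1,1],
  "slide": [
    [0,0,-0.05],
    [0,0,0],
    [0,0,0]
  ],
  "spin": [0,0,0]
}}

```text
time: 9.8
tool_pos: [641.5, -50.2, -26.0]
eef_rot: [0.665, 0.747, 0.0, 0.0]
ft_force: [-2.2, 0.2, 3.0]
finger_gap: 0.68
finger_force: 30.0
```

Call:
{"method": "step_arm", "body": {
  "claw": [-0.6,-0.6,-0.6,-0.6,-0.6,-0.6,-0.6,-0.6],
  "slide": [
    [0,0,0],
    [0,0,0],
    [0,0,0.5],
    [0,0,2],
    [0,0,5],
    [0,0,5],
    [0,0,4],
    [-2,2.3,0]
  ],
  "spin": [0,0,0,0,0,0,0,-0.1]
}}

```text
time: 10.8
tool_pos: [625.3, -29.7, 145.0]
eef_rot: [0.704, 0.71, 0.003, 0.004]
ft_force: [-0.0, 0.7, -1.0]
finger_gap: 0.801
finger_force: 0.0
```

Call:
{"method": "step_arm", "body": {
  "claw": [-1,-1,-1,-1,-1,-1,-1,-1],
  "slide": [
    [-3.8,4.3,0],
    [-3.8,4.3,0],
    [-3.8,4.3,0],
    [-3.8,4.3,0],
    [-3.8,4.3,0],
    [-3.8,4.3,0],
    [-3.8,4.3,0],
    [-1.8,1.9,0]
  ],
  "spin": [-0.165,-0.165,-0.165,-0.165,-0.165,-0.165,-0.165,-0.06]
}}

```text
time: 11.8
tool_pos: [336.8, 294.2, 140.5]
eef_rot: [0.982, 0.188, 0.001, -0.001]
ft_force: [-0.1, -0.2, -0.4]
finger_gap: 0.998
finger_force: 0.0
```

Call:
{"method": "step_arm", "body": {
  "claw": [-1,-1],
  "slide": [
    [0,0,0],
    [0,0,0]
  ],
  "spin": [0,0]
}}

```text
time: 12.05
tool_pos: [340.0, 290.6, 139.4]
eef_rot: [0.982, 0.187, 0.001, 0.0]
ft_force: [-0.1, 0.2, 1.2]
finger_gap: 0.999
finger_force: 0.0
```

```bash
cat >> h.py <<'E'
def white(im,z,near,tag,lo=None):
    # bench is cream; casts are whiter (low saturation) -> combine edges: saturation threshold
    h=cv2.cvtColor(cv2.GaussianBlur(im['color'],(5,5),0),cv2.COLOR_BGR2LAB)
    u,v=proj(im,[near[0],near[1],18])[0].astype(int)
    obj=np.median(h[v-8:v+8,u-8:u+8].reshape(-1,3),0); 
    bg=np.median(h[:200].reshape(-1,3),0); print('obj,bg lab',obj,bg)
    return h,obj,bg
E
python3 - <<'E'
from h import *
p,y,s,zv=tool(); print(p.round(1),y.round(3),s['finger_gap'],s['time'])
im=get('wrist','w7'); white(im,10,(337,293),'wc')
E
```

```text
[340.  290.6 139.4] -1.194 0.9992830631164727 12.05
obj,bg lab [124. 128. 136.] [197. 127. 138.]
```

View pics/w7.png

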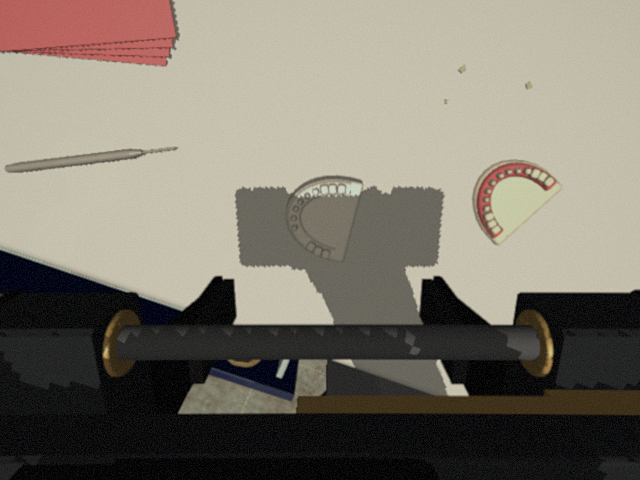

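The white toothed cast is in the gripper's shadow. Its back edge runs (362,180) to (343,262) and its front extreme is near (287,212). I'll turn those outline points into a pose.

```bash
cat >> h.py <<'E'
def poly(im,pts,z,near,tag=None):
    m=np.zeros((480,640),np.uint8); cv2.fillPoly(m,[cv2.convexHull(np.array(pts,np.int32))],255); blob(im,m,z,near,tag)
E
python3 - <<'E'
from h import *
im=load('wrist')
for z in(4,14): poly(im,[(319,177),(345,176),(362,178),(362,183),(343,262),(330,261),(305,252),(292,235),(287,215),(289,197),(300,183)],z,(340,293),None)
E
```

```text
None ctr [336.4 296. ] L,W 83.1 62.1 x-axis -1.405 close yaw -1.405 cen off 3.8
None ctr [338.7 296.7] L,W 80.6 60.2 x-axis -1.405 close yaw -1.405 cen off 3.7
```

Call:
{"method": "step_arm", "body": {
  "claw": [-1,-1,-1,-1,-1,-1,-1,-1],
  "slide": [
    [-0.13,0.29,-3],
    [-0.12,0.29,-4.5],
    [0,0,-4.5],
    [0,0,-2],
    [0,0,-1.7],
    [0,0,-1],
    [0,0,0],
    [0,0,0]
  ],
  "spin": [-0.105,-0.105,0,0,0,0,0,0]
}}

```text
time: 13.1
tool_pos: [337.0, 297.5, -27.7]
eef_rot: [0.997, 0.083, 0.001, -0.0]
ft_force: [0.1, 0.5, 1.2]
finger_gap: 1.0
finger_force: 0.0
```

Call:
{"method": "step_arm", "body": {
  "claw": [1,1,1,1,1,1],
  "slide": [
    [0,0,0],
    [0,0,0],
    [0,0,0],
    [0,0,0],
    [0,0,0],
    [0,0,0]
  ],
  "spin": [0,0,0,0,0,0]
}}

```text
time: 13.85
tool_pos: [336.4, 297.1, -28.3]
eef_rot: [0.996, 0.084, 0.0, 0.0]
ft_force: [-0.1, -1.4, 2.8]
finger_gap: 0.683
finger_force: 30.0
```

Call:
{"method": "step_arm", "body": {
  "claw": [1,1,1,1,1,1,1,1],
  "slide": [
    [0,0,2],
    [0,0,5],
    [0,0,5],
    [2.9,-2.6,0],
    [2.9,-2.6,0],
    [2.9,-2.6,0],
    [2.9,-2.6,0],
    [2.9,-2.6,0]
  ],
  "spin": [0,0,0,0.15,0.15,0.15,0.15,0.15]
}}

```text
time: 14.85
tool_pos: [481.6, 166.4, 90.9]
eef_rot: [0.895, 0.445, -0.0, -0.0]
ft_force: [-0.8, 0.2, -1.6]
finger_gap: 0.68
finger_force: 29.8
```

Call:
{"method": "step_arm", "body": {
  "claw": [1,1,1,1,1,1,1,1],
  "slide": [
    [2.9,-2.6,0],
    [2.9,-2.6,0],
    [2.9,-2.6,0],
    [2.9,-2.6,0],
    [2.9,-2.6,0],
    [0.5,-0.5,0],
    [0,0,0],
    [0,0,0]
  ],
  "spin": [0.15,0.15,0.15,0.15,0.15,0.016,0,0]
}}

```text
time: 15.85
tool_pos: [630.2, 34.0, 91.2]
eef_rot: [0.666, 0.746, -0.0, -0.001]
ft_force: [-0.5, 1.0, -2.4]
finger_gap: 0.681
finger_force: 29.8
```

Run:
```python
from h import *
p,y,s,zv=tool(); print(p.round(1),y.round(3),s['finger_gap'],s['ft_force'].round(1))
```

```text
[630.2  34.   91.2] 0.114 0.6806716082908012 [-0.5  1.  -2.4]
```

Call:
{"method": "step_arm", "body": {
  "claw": [1,1,1,1,1,1,1,1],
  "slide": [
    [0.08,-0.1,-1],
    [0,0,-3],
    [0,0,-3],
    [0,0,-2.5],
    [0,0,-1.5],
    [0,0,-0.3],
    [0,0,-0.1],
    [0,0,0]
  ],
  "spin": [0,0,0,0,0,0,0,0]
}}

```text
time: 16.85
tool_pos: [633.0, 31.3, -21.3]
eef_rot: [0.666, 0.746, 0.001, 0.001]
ft_force: [0.0, -0.4, -2.0]
finger_gap: 0.68
finger_force: 29.8
```

Call:
{"method": "step_arm", "body": {
  "claw": [1,1,1,1],
  "slide": [
    [0,0,-0.1],
    [0,0,-0.06],
    [0,0,0],
    [0,0,0]
  ],
  "spin": [0,0,0,0]
}}

```text
time: 17.35
tool_pos: [632.1, 31.2, -24.0]
eef_rot: [0.666, 0.746, 0.0, 0.0]
ft_force: [-1.0, -1.0, -2.4]
finger_gap: 0.683
finger_force: 29.8
```

Call:
{"method": "step_arm", "body": {
  "claw": [1,1,1,1],
  "slide": [
    [0,0,-0.06],
    [0,0,-0.04],
    [0,0,0],
    [0,0,0]
  ],
  "spin": [0,0,0,0]
}}

```text
time: 17.85
tool_pos: [632.2, 31.2, -24.3]
eef_rot: [0.666, 0.746, 0.0, 0.0]
ft_force: [-2.6, -0.8, 5.3]
finger_gap: 0.685
finger_force: 30.1
```

Call:
{"method": "step_arm", "body": {
  "claw": [-0.6,-0.6,-0.6,-0.6,-0.6,-0.6,-0.6,-0.6],
  "slide": [
    [0,0,0],
    [0,0,0],
    [0,0,0.5],
    [0,0,2],
    [0,0,5],
    [0,0,5],
    [0,0,4],
    [-2,-1.5,0]
  ],
  "spin": [0,0,0,0,0,0,0,-0.1]
}}

```text
time: 18.85
tool_pos: [616.0, 18.2, 146.3]
eef_rot: [0.703, 0.712, 0.004, 0.003]
ft_force: [-0.8, -1.0, -0.9]
finger_gap: 0.799
finger_force: 0.0
```

Call:
{"method": "step_arm", "body": {
  "claw": [-1,-1,-1,-1,-1,-1,-1,-1],
  "slide": [
    [-2.9,-2.2,0],
    [-2.9,-2.2,0],
    [-2.9,-2.2,0],
    [-2.9,-2.2,0],
    [-2.9,-2.2,0],
    [-2.9,-2.2,0],
    [-2.6,-2.3,0],
    [0,0,0]
  ],
  "spin": [-0.17,-0.17,-0.17,-0.17,-0.17,-0.17,-0.17,0]
}}

```text
time: 19.85
tool_pos: [411.1, -140.7, 141.6]
eef_rot: [0.981, 0.193, 0.001, 0.001]
ft_force: [0.7, 0.5, -0.7]
finger_gap: 0.999
finger_force: 0.0
```

Call:
{"method": "step_arm", "body": {
  "claw": [-1],
  "slide": [
    [0,0,0]
  ],
  "spin": [0]
}}

```text
time: 19.98
tool_pos: [413.0, -138.4, 141.2]
eef_rot: [0.981, 0.196, 0.001, 0.0]
ft_force: [0.2, -0.2, 0.5]
finger_gap: 0.999
finger_force: 0.0
```

Run:
```python
from h import *
p,y,s,zv=tool(); print(p.round(1),y.round(3),s['finger_gap'],s['time'])
im=get('wrist','w8'); sc=get('scene'); sd=get('side')
o=im['color'][80:330,160:560]; o=cv2.resize(o,(800,500),interpolation=cv2.INTER_CUBIC)
cr=sc['color'][205:275,215:310]; o[:150,:200]=cv2.resize(cr,(200,150)); cv2.imwrite('pics/w8c.png',o)
```

```text
[ 413.  -138.4  141.2] -1.176 0.9989893512033964 19.975
```

View pics/w8c.png

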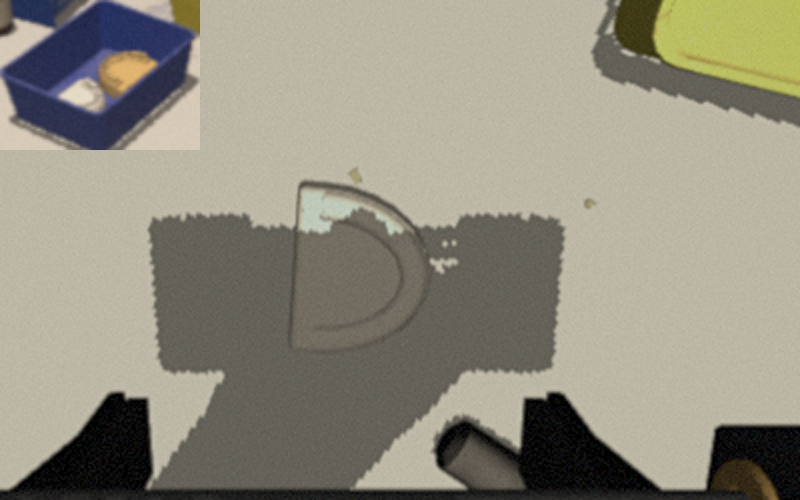

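Both casts with teeth now lie in the blue pan. The toothless cast outline is clear, with its back edge at crop (300,182) to (289,347) and its front at (429,275).

Run:
```python
from h import *
im=load('wrist'); P=np.array([(300,182),(330,182),(360,190),(395,212),(418,237),(429,268),(428,290),(415,318),(390,340),(355,350),(325,352),(289,347)])/2+[160,80]
for z in(4,12,20): poly(im,P.round(),z,(413,-139))
# handpiece coarse: dark mask in scene + side
sc,sd=load('scene'),load('side')
for n,im,near in(('s',sc,(341,-275)),('d',sd,(341,-275))):
    h=cv2.cvtColor(im['color'],cv2.COLOR_BGR2HSV)
    m=cv2.inRange(h,(0,0,0),(180,255,75)); 
    u=proj(im,[341,-275,14])[0]; mm=np.zeros_like(m); cv2.circle(mm,tuple(int(a) for a in u),40,255,-1)
    blob(im,m&mm,14,near,None,60)
```

```text
None ctr [ 415.7 -151.2] L,W 80.6 63.4 x-axis 1.88 close yaw -1.262 cen off 4.1
None ctr [ 417.4 -150.2] L,W 78.7 61.9 x-axis 1.88 close yaw -1.262 cen off 4.0
None ctr [ 419.  -149.1] L,W 76.8 60.4 x-axis 1.88 close yaw -1.262 cen off 3.9
None ctr [ 333.3 -266.7] L,W 123.2 24.4 x-axis 2.806 close yaw -0.335 cen off 0.0
None ctr [ 353.  -535.2] L,W 153.8 31.3 x-axis -0.083 close yaw -0.083 cen off 0.4
```

Call:
{"method": "step_arm", "body": {
  "claw": [-1,-1,-1,-1,-1,-1,-1,-1],
  "slide": [
    [0.2,-0.6,-3],
    [0.23,-0.6,-4.5],
    [0,0,-4.5],
    [0,0,-2],
    [0,0,-1.7],
    [0,0,-1.2],
    [0,0,0],
    [0,0,0]
  ],
  "spin": [-0.04,-0.046,0,0,0,0,0,0]
}}

```text
time: 21.12
tool_pos: [417.1, -150.8, -28.4]
eef_rot: [0.988, 0.153, 0.0, 0.0]
ft_force: [0.0, -0.0, 0.5]
finger_gap: 1.001
finger_force: 0.0
```

Call:
{"method": "step_arm", "body": {
  "claw": [1,1,1,1,1,1],
  "slide": [
    [0,0,0],
    [0,0,0],
    [0,0,0],
    [0,0,0],
    [0,0,0],
    [0,0,0]
  ],
  "spin": [0,0,0,0,0,0]
}}

```text
time: 21.88
tool_pos: [416.4, -150.6, -28.9]
eef_rot: [0.988, 0.153, -0.0, -0.0]
ft_force: [-1.3, 1.2, 3.3]
finger_gap: 0.682
finger_force: 30.0
```

Call:
{"method": "step_arm", "body": {
  "claw": [1,1,1,1,1,1,1,1],
  "slide": [
    [0,0,2],
    [0,0,5],
    [0,0,5],
    [2.5,-1.4,0],
    [2.5,-1.4,0],
    [2.5,-1.4,0],
    [2.5,-1.4,0],
    [2.5,-1.4,0]
  ],
  "spin": [0,0,0,0.158,0.158,0.158,0.158,0.158]
}}

```text
time: 22.88
tool_pos: [541.8, -221.4, 90.2]
eef_rot: [0.852, 0.524, -0.0, -0.0]
ft_force: [-0.2, 0.3, -0.9]
finger_gap: 0.683
finger_force: 29.8
```

Call:
{"method": "step_arm", "body": {
  "claw": [1,1,1,1,1,1],
  "slide": [
    [2.5,-1.4,0],
    [2.5,-1.4,0],
    [2.5,-1.4,0],
    [0,0,0],
    [0,0,0],
    [0,0,0]
  ],
  "spin": [0.158,0.158,0.158,0,0,0]
}}

```text
time: 23.62
tool_pos: [615.7, -262.3, 90.8]
eef_rot: [0.707, 0.707, -0.0, -0.0]
ft_force: [-0.1, 0.9, -1.7]
finger_gap: 0.685
finger_force: 29.8
```

Run:
```python
from h import *
p,y,s,zv=tool(); print(p.round(1),y.round(3),s['finger_gap'])
im=get('wrist','w9'); h=cv2.cvtColor(im['color'],cv2.COLOR_BGR2HSV); m=cv2.inRange(h,(22,110,40),(36,255,255)); m[290:]=0
n,l,st,c=cv2.connectedComponentsWithStats(m); i=1+st[1:,4].argmax(); m=(l==i)
for r in range(0,290,24):
    c=np.flatnonzero(m[r])
    if len(c): print(r,c.min(),c.max(),plane(im,[(c.min(),r),(c.max(),r)],68)[:,:2].round(1).tolist())
for x in range(200,460,40):
    c=np.flatnonzero(m[:,x])
    if len(c): print('c',x,c.min(),plane(im,(x,c.min()),68)[0,:2].round(1))
for n2 in('scene','side'):
    q=get(n2); hh=cv2.cvtColor(q['color'],cv2.COLOR_BGR2HSV); mm=cv2.inRange(hh,(22,110,40),(36,255,255)); n,l,st,c=cv2.connectedComponentsWithStats(mm); i=1+st[1:,4].argmax()
    print(n2,st[i])
```

```text
[ 615.7 -262.3   90.8] 0.0 0.685279213918419
120 400 447 [[658.0, -182.2], [684.6, -182.3]]
144 261 454 [[578.3, -195.4], [689.8, -195.5]]
168 194 455 [[538.3, -209.2], [691.7, -209.2]]
192 199 457 [[539.8, -223.4], [694.3, -223.5]]
216 206 458 [[542.6, -238.2], [696.3, -238.2]]
240 212 460 [[544.9, -253.5], [699.1, -253.5]]
264 218 462 [[547.3, -269.4], [701.9, -269.4]]
288 225 463 [[550.5, -286.0], [704.2, -285.9]]
c 200 159 [ 542.3 -204. ]
c 240 148 [ 566.1 -197.7]
c 280 141 [ 589.4 -193.7]
c 320 134 [ 612.5 -189.8]
c 360 127 [ 635.4 -186. ]
c 400 120 [ 658.  -182.2]
c 440 116 [ 680.4 -180.2]
scene [ 294  177   68   52 2285]
side [ 264  180   50   38 1456]
```

Call:
{"method": "step_arm", "body": {
  "claw": [1,1,1,1,1,1,1,1],
  "slide": [
    [0.75,-0.1,-1],
    [0,0,-3],
    [0,0,-3],
    [0,0,-2.5],
    [0,0,-1.4],
    [0,0,-0.3],
    [0,0,-0.1],
    [0,0,0]
  ],
  "spin": [0.165,0,0,0,0,0,0,0]
}}

```text
time: 24.78
tool_pos: [624.7, -264.1, -20.8]
eef_rot: [0.646, 0.763, 0.0, 0.001]
ft_force: [-0.1, 0.1, -1.8]
finger_gap: 0.679
finger_force: 29.8
```

Call:
{"method": "step_arm", "body": {
  "claw": [1,1,1,1],
  "slide": [
    [0,0,-0.1],
    [0,0,-0.06],
    [0,0,0],
    [0,0,0]
  ],
  "spin": [0,0,0,0]
}}

```text
time: 25.28
tool_pos: [624.5, -264.2, -23.0]
eef_rot: [0.646, 0.763, 0.0, 0.001]
ft_force: [1.5, -1.6, 1.2]
finger_gap: 0.686
finger_force: 29.9
```

Call:
{"method": "step_arm", "body": {
  "claw": [1,1,1],
  "slide": [
    [0,0,-0.06],
    [0,0,0],
    [0,0,0]
  ],
  "spin": [0,0,0]
}}

```text
time: 25.65
tool_pos: [624.5, -264.3, -23.7]
eef_rot: [0.646, 0.763, 0.0, 0.001]
ft_force: [1.6, -2.4, 2.9]
finger_gap: 0.688
finger_force: 30.0
```

Call:
{"method": "step_arm", "body": {
  "claw": [1,1,1],
  "slide": [
    [0,0,-0.06],
    [0,0,0],
    [0,0,0]
  ],
  "spin": [0,0,0]
}}

```text
time: 26.02
tool_pos: [624.6, -264.4, -23.9]
eef_rot: [0.646, 0.763, 0.0, 0.001]
ft_force: [1.2, -2.1, 5.8]
finger_gap: 0.682
finger_force: 30.1
```

Call:
{"method": "step_arm", "body": {
  "claw": [-0.6,-0.6,-0.6,-0.6,-0.6,-0.6,-0.6,-0.6],
  "slide": [
    [0,0,0],
    [0,0,0],
    [0,0,0.5],
    [0,0,2],
    [0,0,5],
    [0,0,5],
    [0,0,0],
    [0,0,0]
  ],
  "spin": [0,0,0,0,0,0,0,0]
}}

```text
time: 27.02
tool_pos: [624.0, -263.8, 101.2]
eef_rot: [0.646, 0.763, 0.0, 0.0]
ft_force: [-1.1, -0.2, -0.6]
finger_gap: 0.803
finger_force: 0.0
```

Run:
```python
from h import *
p,y,s,zv=tool(); print(p.round(1),y.round(3),s['time'])
im=get('wrist','w10'); c=im['color'][100:330,160:500]
sd=get('side'); sc=get('scene')
o=np.zeros((570,800,3),np.uint8); o[:460,:680]=cv2.resize(c,(680,460),interpolation=2)
o[:110,680:]=cv2.resize(sd['color'][175:225,260:320],(120,110)); 
# denture in the earlier w1 picture, enlarged, for the pose
d=cv2.imread('pics/w1.png')[120:220,155:255]; o[370:,600:]=cv2.resize(d,(200,200),interpolation=2)
cv2.imwrite('pics/w10c.png',o)
```

```text
[ 624.  -263.8  101.2] 0.166 27.025
```

View pics/w10c.png

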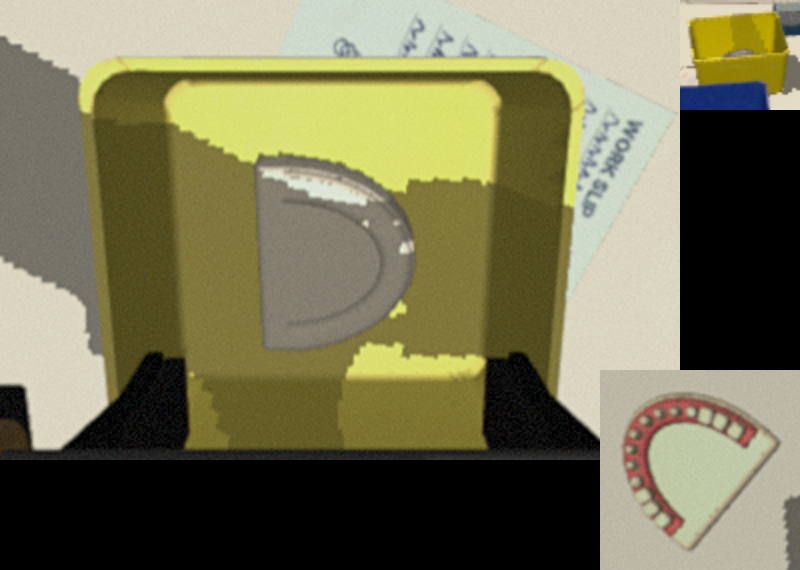

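The toothless cast lies flat and centred in the yellow pan, its back edge at crop (258,160) to (265,348) and its front at (414,250), facing image-right. The denture inset from the earlier picture gives its x-axis as about −1.90 rad. I'll compute the cast pose and move to the denture at yaw ≈1.24.

Run:
```python
from h import *
im=load('wrist'); P=np.array([(258,157),(300,155),(345,170),(385,197),(408,225),(414,250),(408,285),(390,315),(355,338),(310,350),(265,348)])/2+[160,100]
for z in(8,16,24): poly(im,P.round(),z,(624,-264))
np.save('cam_w10.npy',im)
```

```text
None ctr [ 626.4 -266.6] L,W 81.4 62.3 x-axis -2.975 close yaw 0.166 cen off 4.2
None ctr [ 626.  -264.5] L,W 79.2 60.6 x-axis -2.975 close yaw 0.166 cen off 4.1
None ctr [ 625.6 -262.3] L,W 77.0 58.9 x-axis -2.975 close yaw 0.166 cen off 4.0
```

Call:
{"method": "step_arm", "body": {
  "claw": [-1,-1,-1,-1,-1,-1,-1,-1],
  "slide": [
    [-2.3,4.5,2],
    [-2.4,4.5,2],
    [-2.4,4.5,0],
    [-2.4,4.5,0],
    [-2.4,4.5,0],
    [-2.4,4.5,0],
    [-2.4,4.5,0],
    [-2.4,4.5,0]
  ],
  "spin": [0.13,0.13,0.13,0.13,0.13,0.13,0.13,0.13]
}}

```text
time: 28.18
tool_pos: [431.3, 97.4, 139.3]
eef_rot: [0.18, 0.984, -0.0, -0.001]
ft_force: [0.6, 0.3, 0.9]
finger_gap: 1.0
finger_force: 0.0
```

Call:
{"method": "step_arm", "body": {
  "claw": [-1,-1,-1,-1,-1],
  "slide": [
    [-2.2,4.5,0],
    [0,0,0],
    [0,0,0],
    [0,0,0],
    [0,0,0]
  ],
  "spin": [0.035,0,0,0,0]
}}

```text
time: 28.8
tool_pos: [411.2, 140.3, 140.0]
eef_rot: [0.165, 0.986, -0.0, -0.0]
ft_force: [-0.1, -0.1, -0.9]
finger_gap: 1.0
finger_force: 0.0
```

Run:
```python
from h import *
p,y,s,zv=tool(); print(p.round(1),y.round(3),s['time'])
im=get('wrist','w11'); L=cv2.cvtColor(cv2.GaussianBlur(im['color'],(3,3),0),cv2.COLOR_BGR2LAB).astype(int)
u=proj(im,[410,144,4])[0].astype(int); print('px',u)
pk=((L[...,1]>145)&(L[...,0]>40)).astype(np.uint8)*255; pk[290:]=0; blob(im,pk,7,(410,144),None,100)
print(L[u[1]-40:u[1]+41:8,u[0]-56:u[0]+57:8].transpose(2,0,1)[0]); print(L[u[1]-40:u[1]+41:8,u[0]-56:u[0]+57:8][...,1]); print(L[u[1]-40:u[1]+41:8,u[0]-56:u[0]+57:8][...,2])
```

```text
[411.2 140.3 140. ] 1.238 28.8
px [330 209]
None ctr [419.  166.4] L,W 39.0 14.4 x-axis 1.23 close yaw 1.23 cen off 0.4
[[109 110 109 109 109 110 109 117 195 194 193 143 108 108 108]
 [108 109 108 109 115 112  68  95 103 108 108 109 110 107 108]
 [107 108 107 109 114 105 115 113  88  70 106 122 108 109 109]
 [109 108 108 108 114 114 115 106  96 113 112 156 108 108 108]
 [108 108 109 107 114 116 115 115 116  93 154  79 109 108 109]
 [109 107 109 109 114 116 114 114 116 114  81  77 105 109 109]
 [109 107 108 108 114 113 114 114 114 114 127 107 103 109 109]
 [108 108 108 109 114 115 115 115 115 208 114 141 109 108 108]
 [108 108 108 108 116 116 114 115 116  62  67  92 108 110 107]
 [109 108 107 108 115  82  70  66  85  77 102 110 108 108 110]
 [108 108 109 114 197 115 197 200 179 196 195 196 196 195 195]]
[[127 127 127 127 127 127 127 127 126 127 126 128 127 127 127]
 [127 127 127 127 128 129 143 132 128 127 127 127 127 128 127]
 [127 127 127 127 128 132 128 128 131 142 127 127 127 127 127]
 [127 127 127 128 128 128 128 130 130 128 161 127 127 126 127]
 [127 127 128 127 129 128 128 129 
[... 401 characters left out ...]
 127]]
[[133 134 134 135 134 133 134 134 138 138 138 136 134 133 135]
 [134 134 134 135 140 140 138 138 135 135 134 134 134 134 133]
 [134 133 134 133 140 139 139 139 138 138 135 135 134 134 134]
 [133 134 134 134 139 140 139 139 138 139 145 137 134 133 134]
 [134 133 134 134 140 140 140 139 139 138 143 140 134 134 134]
 [134 134 133 134 140 140 140 140 140 140 141 141 134 134 133]
 [134 134 134 134 140 140 140 139 140 140 139 140 134 134 134]
 [134 133 134 134 140 140 140 140 140 143 145 142 133 134 134]
 [133 134 134 134 140 141 139 140 140 139 138 136 134 134 134]
 [134 134 134 134 140 139 138 138 138 137 136 134 134 134 134]
 [133 134 134 134 144 144 141 144 143 138 138 138 138 138 138]]
```

```bash
cat >> h.py <<'E'
def dent(im,near,r=75):
    L=cv2.cvtColor(cv2.bilateralFilter(im['color'],7,20,5),cv2.COLOR_BGR2LAB).astype(int); l,a,b=L[...,0],L[...,1],L[...,2]
    m=np.where(l<160,(b>=137)|(a>=131),(b>=142)|(a<=123)|(a>=134)).astype(np.uint8)*255
    u=proj(im,[*near,5])[0].astype(int); k=np.zeros_like(m); cv2.circle(k,(int(u[0]),int(u[1])),r,255,-1); m&=k; m[290:]=0
    return cv2.morphologyEx(m,cv2.MORPH_OPEN,np.ones((5,5),np.uint8))
E
python3 - <<'E'
from h import *
im=load('wrist'); m=dent(im,(412,142)); 
for z in(1,5): blob(im,m,z,(411,142),'dent' )
ys,xs=np.nonzero(m); print(xs.min(),xs.max(),ys.min(),ys.max())
o=cv2.imread('pics/dent.png')[110:320,190:470]; cv2.imwrite('pics/dentc.png',cv2.resize(o,(784,588),interpolation=2))
E
```

```text
dent ctr [416.6 146. ] L,W 75.9 61.3 x-axis -1.923 close yaw 1.218 cen off 3.9
dent ctr [415.7 146.2] L,W 75.0 60.6 x-axis -1.923 close yaw 1.218 cen off 3.9
302 368 173 253
```

The mask fits well at 75.9 × 61.3 mm, centre about (416,146), yaw 1.22. I'll descend, then probe the table gently so the tips end up 2 mm above it.

Call:
{"method": "step_arm", "body": {
  "claw": [-1,-1,-1,-1,-1,-1,-1,-1],
  "slide": [
    [0.24,0.29,-3],
    [0.23,0.29,-4.5],
    [0,0,-4.5],
    [0,0,-2],
    [0,0,-1.8],
    [0,0,-1.1],
    [0,0,0],
    [0,0,0]
  ],
  "spin": [-0.018,0,0,0,0,0,0,0]
}}

```text
time: 29.85
tool_pos: [416.3, 147.1, -28.2]
eef_rot: [0.173, 0.985, 0.0, 0.001]
ft_force: [0.5, 0.2, -0.4]
finger_gap: 1.0
finger_force: 0.0
```

Call:
{"method": "step_arm", "body": {
  "claw": [-1,-1,-1,-1],
  "slide": [
    [0,0,-0.08],
    [0,0,-0.07],
    [0,0,0],
    [0,0,0]
  ],
  "spin": [0,0,0,0]
}}

```text
time: 30.35
tool_pos: [415.7, 147.0, -30.2]
eef_rot: [0.173, 0.985, 0.0, 0.0]
ft_force: [-0.2, -0.6, -0.4]
finger_gap: 1.0
finger_force: 0.0
```

Call:
{"method": "step_arm", "body": {
  "claw": [-1,-1,-1,-1],
  "slide": [
    [0,0,-0.07],
    [0,0,0],
    [0,0,0],
    [0,0,0]
  ],
  "spin": [0,0,0,0]
}}

```text
time: 30.85
tool_pos: [415.6, 147.0, -31.0]
eef_rot: [0.173, 0.985, 0.0, 0.0]
ft_force: [-0.5, -0.4, -0.5]
finger_gap: 0.999
finger_force: 0.0
```

Call:
{"method": "step_arm", "body": {
  "claw": [-1,-1,-1,-1],
  "slide": [
    [0,0,-0.1],
    [0,0,0],
    [0,0,0],
    [0,0,0]
  ],
  "spin": [0,0,0,0]
}}

```text
time: 31.35
tool_pos: [415.6, 147.0, -32.0]
eef_rot: [0.173, 0.985, 0.0, 0.0]
ft_force: [0.4, -0.1, -0.1]
finger_gap: 1.0
finger_force: 0.0
```

Call:
{"method": "step_arm", "body": {
  "claw": [-1,-1,-1],
  "slide": [
    [0,0,-0.1],
    [0,0,0],
    [0,0,0]
  ],
  "spin": [0,0,0]
}}

```text
time: 31.72
tool_pos: [415.6, 147.0, -33.0]
eef_rot: [0.173, 0.985, 0.0, 0.0]
ft_force: [-0.5, -0.7, 0.1]
finger_gap: 1.001
finger_force: 0.0
```

Call:
{"method": "step_arm", "body": {
  "claw": [-1,-1,-1],
  "slide": [
    [0,0,-0.1],
    [0,0,0],
    [0,0,0]
  ],
  "spin": [0,0,0]
}}

```text
time: 32.1
tool_pos: [415.6, 147.0, -34.0]
eef_rot: [0.173, 0.985, 0.0, 0.0]
ft_force: [0.8, -0.2, -1.0]
finger_gap: 1.001
finger_force: 0.0
```

Call:
{"method": "step_arm", "body": {
  "claw": [-1,-1,-1],
  "slide": [
    [0,0,-0.1],
    [0,0,0],
    [0,0,0]
  ],
  "spin": [0,0,0]
}}

```text
time: 32.48
tool_pos: [415.6, 147.0, -35.0]
eef_rot: [0.173, 0.985, 0.0, 0.0]
ft_force: [0.3, -0.6, 0.5]
finger_gap: 0.998
finger_force: 0.0
```

Call:
{"method": "step_arm", "body": {
  "claw": [-1,-1,-1],
  "slide": [
    [0,0,-0.1],
    [0,0,0],
    [0,0,0]
  ],
  "spin": [0,0,0]
}}

```text
time: 32.85
tool_pos: [415.6, 147.0, -36.0]
eef_rot: [0.173, 0.985, 0.0, -0.0]
ft_force: [-0.1, -0.0, -1.3]
finger_gap: 1.0
finger_force: 0.0
```

Call:
{"method": "step_arm", "body": {
  "claw": [-1,-1,-1],
  "slide": [
    [0,0,-0.08],
    [0,0,0],
    [0,0,0]
  ],
  "spin": [0,0,0]
}}

```text
time: 33.22
tool_pos: [415.6, 147.0, -36.8]
eef_rot: [0.173, 0.985, 0.0, 0.0]
ft_force: [0.5, 0.5, 0.5]
finger_gap: 0.999
finger_force: 0.0
```

Call:
{"method": "step_arm", "body": {
  "claw": [-1,-1,-1],
  "slide": [
    [0,0,-0.08],
    [0,0,0],
    [0,0,0]
  ],
  "spin": [0,0,0]
}}

```text
time: 33.6
tool_pos: [415.6, 147.0, -37.6]
eef_rot: [0.173, 0.985, 0.0, 0.0]
ft_force: [0.3, -0.8, 0.7]
finger_gap: 1.0
finger_force: 0.0
```

Call:
{"method": "step_arm", "body": {
  "claw": [-1,-1,-1],
  "slide": [
    [0,0,-0.08],
    [0,0,0],
    [0,0,0]
  ],
  "spin": [0,0,0]
}}

```text
time: 33.98
tool_pos: [415.7, 147.1, -38.3]
eef_rot: [0.173, 0.985, 0.0, 0.0]
ft_force: [0.1, 0.4, 1.0]
finger_gap: 0.998
finger_force: 0.5
```

Call:
{"method": "step_arm", "body": {
  "claw": [-1,-1,-1],
  "slide": [
    [0,0,-0.08],
    [0,0,0],
    [0,0,0]
  ],
  "spin": [0,0,0]
}}

```text
time: 34.35
tool_pos: [415.7, 147.0, -38.4]
eef_rot: [0.173, 0.985, -0.0, 0.0]
ft_force: [-2.7, -0.9, 9.0]
finger_gap: 0.996
finger_force: 4.6
```

Table contact is at reported z −38.3, so that is the true tip offset. Raise to 2 mm above the table and grip.

Call:
{"method": "step_arm", "body": {
  "claw": [-1,1,1,1,1,1,1,1],
  "slide": [
    [0,0,0.3],
    [0,0,0],
    [0,0,0],
    [0,0,0],
    [0,0,0],
    [0,0,0],
    [0,0,0],
    [0,0,0]
  ],
  "spin": [0,0,0,0,0,0,0,0]
}}

```text
time: 35.35
tool_pos: [415.6, 147.0, -36.2]
eef_rot: [0.173, 0.985, 0.0, 0.0]
ft_force: [-0.4, 0.1, -0.0]
finger_gap: 0.673
finger_force: 27.5
```

Call:
{"method": "step_arm", "body": {
  "claw": [1,1,1,1,1,1,1,1],
  "slide": [
    [0,0,1],
    [0,0,4],
    [0,0,5],
    [0,0,2.5],
    [2,-4,0],
    [2.1,-4.1,0],
    [2.1,-4.1,0],
    [2.1,-4.1,0]
  ],
  "spin": [0,0,0,0,-0.1,-0.106,-0.106,-0.106]
}}

```text
time: 36.35
tool_pos: [499.4, -17.2, 89.7]
eef_rot: [0.375, 0.927, 0.0, 0.001]
ft_force: [-0.2, 0.4, -0.5]
finger_gap: 0.674
finger_force: 27.5
```

Call:
{"method": "step_arm", "body": {
  "claw": [1,1,1,1,1,1,1,1],
  "slide": [
    [2.1,-4.1,0],
    [2.1,-4.1,0],
    [2.1,-4.1,0],
    [2.1,-4.1,0],
    [2.1,-4.1,0],
    [2.1,-4.1,0],
    [0,0,0],
    [0,0,0]
  ],
  "spin": [-0.106,-0.106,-0.106,-0.106,-0.106,-0.106,0,0]
}}

```text
time: 37.35
tool_pos: [624.5, -261.1, 88.8]
eef_rot: [0.645, 0.764, 0.0, -0.0]
ft_force: [-0.4, 0.6, -0.3]
finger_gap: 0.676
finger_force: 27.5
```

Run:
```python
from h import *
p,y,s,zv=tool(); print(p.round(1),y.round(3),s['finger_gap'],s['finger_force'],s['ft_force'].round(1))
im=get('wrist','w12')
# denture centre in hand: pink mask symmetric in tool-y; height of plate
L=cv2.cvtColor(cv2.bilateralFilter(im['color'],7,20,5),cv2.COLOR_BGR2LAB).astype(int)
m=((L[...,1]>140)).astype(np.uint8)*255; m[320:]=0; ys,xs=np.nonzero(m); print(len(xs),xs.min(),xs.max(),ys.min(),ys.max())
```

```text
[ 624.5 -261.1   88.8] 0.169 0.6759519886130619 27.461558205432084 [-0.4  0.6 -0.3]
2040 284 639 226 319
```

Call:
{"method": "step_arm", "body": {
  "claw": [1,1,1,1,1,1,1,1],
  "slide": [
    [-0.05,-0.15,-1],
    [0,0,-3],
    [0,0,-3],
    [0,0,-1.5],
    [0,0,-1],
    [0,0,-0.2],
    [0,0,0],
    [0,0,0]
  ],
  "spin": [-0.003,0,0,0,0,0,0,0]
}}

```text
time: 38.4
tool_pos: [624.8, -263.8, -7.1]
eef_rot: [0.646, 0.763, 0.0, 0.001]
ft_force: [0.5, 0.7, 0.8]
finger_gap: 0.676
finger_force: 27.5
```

Call:
{"method": "step_arm", "body": {
  "claw": [1,1,1],
  "slide": [
    [0,0,-0.1],
    [0,0,-0.1],
    [0,0,0]
  ],
  "spin": [0,0,0]
}}

```text
time: 38.78
tool_pos: [624.0, -263.4, -10.3]
eef_rot: [0.646, 0.763, -0.0, -0.0]
ft_force: [0.0, -0.6, 0.3]
finger_gap: 0.676
finger_force: 27.5
```

Call:
{"method": "step_arm", "body": {
  "claw": [1,1,1],
  "slide": [
    [0.02,0.07,-0.05],
    [0,0,0],
    [0,0,0]
  ],
  "spin": [0,0,0]
}}

```text
time: 39.15
tool_pos: [624.3, -262.8, -10.6]
eef_rot: [0.646, 0.763, 0.0, 0.0]
ft_force: [-0.3, -0.9, 0.3]
finger_gap: 0.674
finger_force: 27.6
```

Call:
{"method": "step_arm", "body": {
  "claw": [1,1,1],
  "slide": [
    [0,0,-0.05],
    [0,0,0],
    [0,0,0]
  ],
  "spin": [0,0,0]
}}

```text
time: 39.52
tool_pos: [624.3, -262.8, -11.1]
eef_rot: [0.646, 0.763, 0.0, 0.0]
ft_force: [0.2, -0.2, 0.3]
finger_gap: 0.679
finger_force: 27.6
```

Call:
{"method": "step_arm", "body": {
  "claw": [1,1,1],
  "slide": [
    [0,0,-0.05],
    [0,0,0],
    [0,0,0]
  ],
  "spin": [0,0,0]
}}

```text
time: 39.9
tool_pos: [624.3, -262.9, -11.6]
eef_rot: [0.646, 0.763, 0.0, 0.0]
ft_force: [-0.7, 0.0, 2.3]
finger_gap: 0.677
finger_force: 27.9
```

Call:
{"method": "step_arm", "body": {
  "claw": [1,1,1],
  "slide": [
    [0,0,-0.05],
    [0,0,0],
    [0,0,0]
  ],
  "spin": [0,0,0]
}}

```text
time: 40.28
tool_pos: [624.4, -262.8, -11.7]
eef_rot: [0.646, 0.763, 0.0, 0.0]
ft_force: [-1.0, 0.5, 5.7]
finger_gap: 0.674
finger_force: 28.6
```

Call:
{"method": "step_arm", "body": {
  "claw": [-0.6,-0.6,-0.6,-0.6,-0.6,-0.6,-0.6,-0.6],
  "slide": [
    [0,0,0],
    [0,0,0],
    [0,0,0.3],
    [0,0,1.5],
    [0,0,5],
    [0,0,5],
    [0,0,0],
    [0,0,0]
  ],
  "spin": [0,0,0,0,0,0,0,0]
}}

```text
time: 41.28
tool_pos: [624.4, -262.8, 106.5]
eef_rot: [0.646, 0.763, 0.0, 0.0]
ft_force: [-0.2, -1.2, -1.2]
finger_gap: 0.798
finger_force: 0.0
```

Run:
```python
from h import *
p,y,s,zv=tool(); print(p.round(1),y.round(3),s['time'])
im=get('wrist','w13'); np.save('cam_w13.npy',im); sc=load('scene'); sd=load('side')
print(plane(sc,[(398,250),(440,231)],12).round(0).tolist(), plane(sd,[(370,212),(376,190)],12).round(0).tolist())
o=np.zeros((600,800,3),np.uint8)
o[:300,:440]=cv2.resize(im['color'][130:280,210:430],(440,300),interpolation=2)
a=sc['color'][220:265,385:455]; o[:231,440:]=cv2.resize(a,(360,231),interpolation=2)
b=cv2.imread('pics/w8.png')[280:330,360:460]; o[300:500,:400]=cv2.resize(b,(400,200))
d=sc['color'][275:325,160:215]; o[300:600,440:770]=cv2.resize(d,(330,300),interpolation=2)
cv2.imwrite('pics/fin.png',o)
```

```text
[ 624.4 -262.8  106.5] 0.166 41.275
[[356.0, -220.0, 12.0], [314.0, -370.0, 12.0]] [[357.0, -216.0, 12.0], [322.0, -379.0, 12.0]]
```

View pics/fin.png

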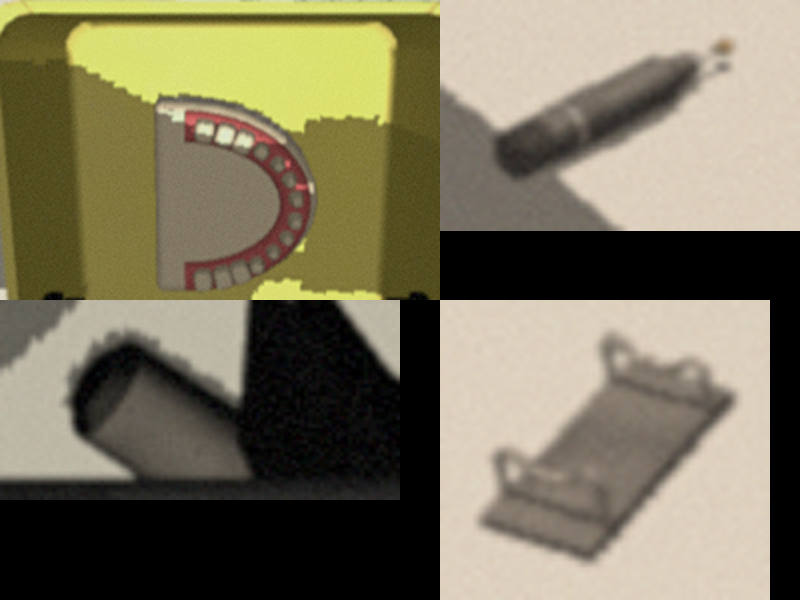

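All four pieces so far look right. The denture is seated with its front over the cast's front (teeth arc and rim coincide around (235,195) in the crop). The handpiece runs from about (356,−220) to a bur at (316,−372). Move over it.

Call:
{"method": "step_arm", "body": {
  "claw": [-1,-1,-1,-1,-1,-1,-1,-1],
  "slide": [
    [-4.7,-0.45,1.6],
    [-4.7,-0.45,1.6],
    [-4.7,-0.45,1.6],
    [-4.7,-0.45,1.6],
    [-4.7,-0.45,1.6],
    [-4.7,-0.45,1.6],
    [0,0,0],
    [0,0,0]
  ],
  "spin": [-0.071,-0.071,-0.071,-0.071,-0.071,-0.071,0,0]
}}

```text
time: 42.32
tool_pos: [342.4, -289.2, 201.0]
eef_rot: [0.793, 0.61, 0.0, -0.001]
ft_force: [0.6, 0.6, 0.2]
finger_gap: 0.998
finger_force: 0.0
```

Call:
{"method": "step_arm", "body": {
  "claw": [-1,-1],
  "slide": [
    [0,0,0],
    [0,0,0]
  ],
  "spin": [0,0]
}}

```text
time: 42.58
tool_pos: [342.8, -289.3, 201.0]
eef_rot: [0.792, 0.61, -0.0, -0.001]
ft_force: [-0.3, -0.4, 0.4]
finger_gap: 0.998
finger_force: 0.0
```

Run:
```python
from h import *
p,y,s,zv=tool(); print(p.round(1),y.round(3),s['time'],zv.round(3))
im=get('wrist','w14'); L=cv2.cvtColor(cv2.bilateralFilter(im['color'],7,20,5),cv2.COLOR_BGR2LAB).astype(int)
u=proj(im,[337,-297,14])[0].astype(int); print(u,proj(im,[356,-220,14])[0],proj(im,[316,-375,10])[0])
for ch in(0,2): print(L[60:300:16,u[0]-56:u[0]+57:8,ch])
```

```text
[ 342.8 -289.3  201. ] -0.259 42.575 [-0.002  0.001 -1.   ]
[323 210] [321.82469056 132.28438667] [323.50092302 279.91449539]
[[215 215 215 215 215 215 215 215 215 215 215 215 215 215 215]
 [215 216 216 215 216 215 216 215 215 216 215 216 215 215 216]
 [216 216 216 216 216 216 216 216 216 216 217 215 216 216 216]
 [216 216 217 216 216 216 216 216 216 217 217 216 216 215 216]
 [216 216 216 216 216 216 217 217 217 217 217 216 217 217 216]
 [217 216 217 217 217 217  90 119 106 216 217 217 217 216 216]
 [216 216 217 217 217 217  75 120 108 211 217 217 217 217 217]
 [184 217 217 217 217 217  66 113 123 126 217 217 217 217 217]
 [123 123 122 122 123 122  30 112 116  42 139 127 134 122 122]
 [123 123 122 123 123 123  24  65  59  17 122 122 150 123 123]
 [123 123 124 122 122 124  76  66  62  14 123 122 122 122 123]
 [123 122 123 124 123 124 122  61  65  23 122 122 122 123 124]
 [122 121 123 124 122 123 122  32  64 122 151 217 217 217 217]
 [217 217 217 216 122 123 124 123 103 123 217 217 217 217 217]
 [217 217 217 217 216 217 216 217 140 217 217 217 217 217 217]]
[[139 139 139 139 139 139 13
[... 217 characters left out ...]
9 139]
 [139 139 139 139 139 139 139 139 139 139 139 139 139 139 139]
 [139 139 139 139 139 139 134 136 135 139 139 139 139 139 139]
 [139 139 139 139 139 139 133 136 135 139 139 139 139 139 139]
 [137 139 139 138 139 139 132 135 136 135 139 139 139 139 139]
 [135 134 134 134 134 134 131 135 136 130 135 135 134 134 134]
 [134 134 134 134 134 134 130 133 132 130 134 134 136 134 134]
 [134 134 135 134 134 135 132 132 132 129 134 134 134 134 134]
 [134 134 134 135 134 135 134 132 133 130 134 134 134 134 135]
 [134 134 134 135 134 134 134 130 132 134 136 139 139 139 139]
 [139 139 139 139 134 134 135 134 133 134 139 139 139 139 139]
 [139 139 139 139 138 139 139 139 164 139 139 139 139 138 139]]
```

Run:
```python
from h import *
im=load('wrist'); L=cv2.cvtColor(cv2.bilateralFilter(im['color'],7,20,5),cv2.COLOR_BGR2LAB).astype(int)
mids=[]
for r in range(126,300,6):
    row=L[r,285:365]; th=160 if row[0,0]>190 and row[-1,0]>190 else 112
    dk=row[:,0]<(th if r<182 else 105)
    if r>=262: dk=(row[:,0]<110)|(row[:,2]>150)
    c=np.flatnonzero(dk)
    if len(c):
        a,b=c.min()+285,c.max()+285; P=plane(im,[(a,r),(b,r)],14)[:,:2]; print(r,a,b,np.hypot(*(P[1]-P[0])).round(1),P.mean(0).round(1))
        if 12<b-a<32 and 145<r<240: mids.append(P.mean(0))
mids=np.array(mids); vx,vy,x0,y0=cv2.fitLine(mids.astype(np.float32),2,0,.01,.01).ravel(); print('angle',np.arctan2(vy,vx),x0,y0)
for c in range(308,336,5):
    col=np.flatnonzero(L[100:200,c,0]<160); print(c,col.min()+100 if len(col) else None, end=' ')
```

```text
132 315 334 18.9 [ 358.6 -220.4]
138 311 337 25.9 [ 356.7 -225.8]
144 311 338 27.0 [ 355.6 -231.6]
150 311 338 27.2 [ 354.1 -237.2]
156 312 338 26.3 [ 353.1 -243.1]
162 312 339 27.4 [ 352. -249.]
168 312 339 27.5 [ 350.5 -254.8]
174 312 339 27.7 [ 348.9 -260.7]
180 314 338 24.7 [ 347.8 -266.7]
186 313 339 26.9 [ 346.2 -272.7]
192 313 340 28.0 [ 345.1 -278.9]
198 314 340 27.1 [ 344.  -285.1]
204 314 340 27.3 [ 342.4 -291.3]
210 315 340 26.3 [ 341.2 -297.6]
216 315 340 26.4 [ 339.5 -303.9]
222 315 340 26.6 [ 337.9 -310.2]
228 315 341 27.8 [ 336.7 -316.7]
234 316 341 26.8 [ 335.5 -323.3]
240 316 341 27.0 [ 333.8 -329.8]
246 319 338 20.6 [ 332.  -336.4]
252 322 336 15.2 [ 330.8 -343.2]
258 323 336 14.2 [ 329.6 -350. ]
264 324 335 12.1 [ 327.8 -356.8]
270 329 331 2.2 [ 326.5 -363.8]
276 329 331 2.2 [ 324.7 -370.7]
282 328 332 4.5 [ 322.8 -377.6]
288 329 332 3.4 [ 321.5 -384.8]
angle 1.3535415 344.99512 -279.42105
308 184 313 134 318 131 323 131 328 131 333 131
```

Call:
{"method": "step_arm", "body": {
  "claw": [-0.6,-0.6,-0.6,-0.6,-0.6,-0.6,-0.6,-0.6],
  "slide": [
    [-0.12,-0.68,-4.5],
    [-0.13,-0.69,-5],
    [0,0,-5],
    [0,0,-4.5],
    [0,0,-2.5],
    [0,0,-1.5],
    [0,0,-0.3],
    [0,0,0]
  ],
  "spin": [0.021,0.021,0,0,0,0,0,0]
}}

```text
time: 43.62
tool_pos: [340.5, -304.0, -30.5]
eef_rot: [0.78, 0.626, 0.0, 0.001]
ft_force: [-0.5, 0.8, 0.2]
finger_gap: 0.798
finger_force: 0.0
```

Call:
{"method": "step_arm", "body": {
  "claw": [-0.2,0.2,1,1,1,1,1,1],
  "slide": [
    [0,0,0],
    [0,0,0],
    [0,0,0],
    [0,0,0],
    [0,0,0],
    [0,0,0],
    [0,0,0],
    [0,0,0]
  ],
  "spin": [0,0,0,0,0,0,0,0]
}}

```text
time: 44.62
tool_pos: [339.6, -303.4, -31.2]
eef_rot: [0.78, 0.626, -0.0, -0.0]
ft_force: [-1.5, -0.0, 2.0]
finger_gap: 0.297
finger_force: 30.0
```

Run:
```python
from h import *
sc=load('scene')
P=plane(sc,[(209.2,291.7),(185.3,318.3),(166.7,312)],3)[:,:2]; print(P.round(1)); a=P[0]-P[1]; b=P[1]-P[2]
print(np.hypot(*a),np.arctan2(*a[::-1]),np.hypot(*b),np.arctan2(*b[::-1]),'ctr',(P[0]+P[2])/2)
print(tool()[0:2])
```

```text
[[614.8 193.8]
 [587.3 286.4]
 [634.9 299.5]]
96.50702907871766 -1.2827362806697842 49.34795051000986 -2.8714434028455127 ctr [624.82943221 246.67742961]
(array([ 339.57670192, -303.41675079,  -31.20652834]), np.float64(-0.21838817546201703))
```

Call:
{"method": "step_arm", "body": {
  "claw": [1,1,1,1,1,1,1,1],
  "slide": [
    [0,0,1],
    [0,0,3],
    [0,0,5],
    [0,0,4],
    [1.9,4,0],
    [1.9,4.5,0],
    [1.9,4.5,0],
    [1.9,4.5,0]
  ],
  "spin": [0,0,0,0,0,0,0,0]
}}

```text
time: 45.62
tool_pos: [416.3, -127.0, 99.3]
eef_rot: [0.78, 0.626, 0.0, 0.001]
ft_force: [1.1, -0.4, -2.4]
finger_gap: 0.297
finger_force: 30.0
```

Call:
{"method": "step_arm", "body": {
  "claw": [1,1,1,1,1,1,1,1],
  "slide": [
    [1.4,4.3,0],
    [1.4,4.3,0],
    [1.4,4.3,0],
    [1.4,4.3,0],
    [1.4,4.3,0],
    [1.4,4.3,0],
    [1.4,4.3,0],
    [1.4,4.3,0]
  ],
  "spin": [0.063,0.063,0.063,0.063,0.063,0.063,0.063,0.063]
}}

```text
time: 46.62
tool_pos: [528.2, 216.8, 99.1]
eef_rot: [0.599, 0.801, 0.0, 0.0]
ft_force: [0.0, 0.2, -1.9]
finger_gap: 0.293
finger_force: 30.0
```

Call:
{"method": "step_arm", "body": {
  "claw": [1,1,1],
  "slide": [
    [0,0,0],
    [0,0,0],
    [0,0,0]
  ],
  "spin": [0,0,0]
}}

```text
time: 47.0
tool_pos: [527.8, 213.7, 98.8]
eef_rot: [0.6, 0.8, -0.0, 0.0]
ft_force: [0.2, -0.0, -2.2]
finger_gap: 0.295
finger_force: 30.0
```

Run:
```python
from h import *
p,y,s,zv=tool(); print(p.round(1),y.round(3),s['time'],s['finger_gap'])
im=get('wrist','w15'); L=cv2.cvtColor(cv2.bilateralFilter(im['color'],7,20,5),cv2.COLOR_BGR2LAB).astype(int)
u=proj(im,[627,246,6])[0].astype(int); print(u)
print(L[u[1]-96:u[1]+90:12,u[0]-72:u[0]+73:12,0]); print(L[u[1]-96:u[1]+90:12,u[0]-72:u[0]+73:12,2])
```

```text
[527.8 213.7  98.8] 0.283 47.0 0.29504578783074076
[456 220]
[[238 237 237 237 237 237 237 237 237 237 237 236 236]
 [237 238 237 237 238 237 237 237 236 236 237 236 236]
 [237 238 238 237 237 237 237 236 237 237 237 236 236]
 [238 238 237 238 238 238 238 238 237 238 237 236 236]
 [238 237 237 237  85 147 151 155 153 150 237 237 237]
 [238 238 237 237  61 120 125 189 192 155 160 237 237]
 [154 143 143 144  86 145 150 157 145 128 237 237 237]
 [143 143 143 143  78 144 150 153 142 122 237 237 237]
 [238 143 143 143 129 143 141 138 128 208 237 237 237]
 [238 143 143 143 125 136 137 135 130 238 237 237 237]
 [238 143 143 143 128 137 139 144 138 237 237 237 237]
 [217 144 143 142 139 148 151 148 154 238 237 237 237]
 [143 143 143 143  71 108 108  89 119 236 237 237 237]
 [238 238 238 238 139 142 142 145 144 237 237 237 237]
 [238 238 140 141 141 142 144 146 147 150 150 237 237]
 [  6 152  17  21  18  16  18  17  15  18  17  16 237]]
[[135 135 135 135 135 135 135 135 135 136 135 135 135]
 [135 135 135 135 135 135 135 135 135 135 136 135 135]
 [135 135 135 135 135 135 135 135 136 135 135 135 135]
 [135 135 135 135 135 135 136 136 136 137 135 135 135]
 [135 135 135 135 133 137 138 138 137 137 135 135 135]
 [135 135 135 135 132 136 135 140 140 138 138 135 135]
 [135 135 135 135 134 137 137 138 137 136 135 135 135]
 [135 135 135 135 133 137 138 138 137 135 135 135 135]
 [135 135 135 135 136 137 137 137 137 138 135 135 135]
 [135 135 135 135 136 137 137 137 136 135 135 135 136]
 [135 135 135 135 136 137 137 137 137 135 135 135 135]
 [140 136 135 135 137 137 138 137 138 135 135 135 135]
 [136 135 135 135 133 135 136 134 136 137 135 135 135]
 [135 135 135 135 137 137 137 137 137 135 135 135 135]
 [135 135 135 136 135 135 136 135 136 136 135 135 135]
 [129 136 126 128 127 126 128 126 126 126 127 126 135]]
```

Run:
```python
from h import *
im=load('wrist'); B=cv2.GaussianBlur(im['color'],(3,3),0); L=cv2.cvtColor(B,cv2.COLOR_BGR2LAB).astype(int)
for r in range(164,296,6):
    row=L[r,400:520]; rt=np.flatnonzero(row[:,0]<195); pl=np.flatnonzero((row[:,2]>=137)|(row[:,0]<128))
    print(r,'pl',(pl.min()+400,pl.max()+400,len(pl)) if len(pl) else None,'dark max',rt.max()+400 if len(rt) else None)
for c in range(432,494,6):
    col=L[150:300,c]; t=np.flatnonzero(col[:,0]<195); pl=np.flatnonzero((col[:,2]>=137)); print(c,'top',t.min()+150,'lastplate',pl.max()+150)
```

```text
164 pl (np.int64(430), np.int64(498), 61) dark max 497
170 pl (np.int64(430), np.int64(498), 67) dark max 497
176 pl (np.int64(430), np.int64(498), 69) dark max 496
182 pl (np.int64(430), np.int64(507), 75) dark max 505
188 pl (np.int64(417), np.int64(507), 70) dark max 502
194 pl (np.int64(429), np.int64(495), 60) dark max 494
200 pl (np.int64(430), np.int64(495), 58) dark max 494
206 pl (np.int64(429), np.int64(494), 60) dark max 493
212 pl (np.int64(429), np.int64(493), 62) dark max 492
218 pl (np.int64(428), np.int64(492), 56) dark max 491
224 pl (np.int64(428), np.int64(492), 54) dark max 491
230 pl (np.int64(428), np.int64(491), 40) dark max 490
236 pl (np.int64(427), np.int64(490), 49) dark max 489
242 pl (np.int64(427), np.int64(490), 54) dark max 489
248 pl (np.int64(426), np.int64(490), 61) dark max 488
254 pl (np.int64(426), np.int64(488), 61) dark max 487
260 pl (np.int64(426), np.int64(488), 63) dark max 487
266 pl (np.int64(425), np.int64(490), 65) dark max 488
272 pl (np.int64(425), np.int64(497), 67) dark max 495
278 pl (np.int64(403), np.int64(496), 75) dark max 488
284 pl None dark max None
290 pl (np.int64(400), np.int64(462), 11) dark max None
432 top 163 lastplate 291
438 top 162 lastplate 291
444 top 162 lastplate 291
450 top 161 lastplate 291
456 top 161 lastplate 291
462 top 161 lastplate 291
468 top 161 lastplate 291
474 top 161 lastplate 291
480 top 161 lastplate 291
486 top 161 lastplate 291
492 top 161 lastplate 291
```

Run:
```python
from h import *
im=load('wrist'); pl=lambda p,z: plane(im,p,z)[:,:2]
l=pl([(430,166),(425,272)],0); r=pl([(497.5,166),(488,254)],6); t=pl([(440,162),(490,161)],0); b=pl([(430,281),(480,281)],6)
an=lambda s: np.arctan2(*(s[0]-s[1])[::-1])
print('y-angles',an(l),an(r),'top ang',np.arctan2(*(t[1]-t[0])[::-1]))
th=np.mean([an(l),an(r)])-np.pi/2; R=np.array([[np.cos(th),np.sin(th)],[-np.sin(th),np.cos(th)]])
q=[(R@a.T).T for a in(l,r,t,b)]; print('th',th,'L/R x',q[0][:,0],q[1][:,0],'T/B y',q[2][:,1],q[3][:,1])
xc=(q[0][:,0].mean()+q[1][:,0].mean())/2; yt=q[2][:,1].mean(); yb=q[3][:,1].mean()
print('ctr both',R.T@[xc,(yt+yb)/2],'ctr from top',R.T@[xc,yt-50])
# right prongs at outermost, z about 34
g=pl([(506,185),(497,274)],30); print('prongs in frame',(R@g.T).T-[xc,(yt+yb)/2])
p,y,s,zv=tool(); print(p,y)
```

```text
y-angles 1.8834890372767414 1.8738699193202455 top ang 0.30018277051513353
th 0.3078831515035969 L/R x [650.35234165 650.78271375] [700.42861463 700.08435845] T/B y [90.4065676  90.10742203] [-7.74882439 -8.72527349]
ctr both [631.22449787 243.75978038] ctr from top [631.45268188 243.04220939]
prongs in frame [[ 21.92817788  34.97345642]
 [ 22.56142447 -33.58416247]]
[527.88843061 213.86594218  98.86746673] 0.28336678549175515
```

The cradle centre is (631.3, 243.5) with yaw 0.308. The plate measures 49.7 × 98.5 mm and the prongs show up at ±35 mm, so the fit holds.

Call:
{"method": "step_arm", "body": {
  "claw": [1,1,1,1,1,1,1,1],
  "slide": [
    [2.6,0.74,0],
    [2.6,0.74,0],
    [2.6,0.74,0],
    [2.54,0.74,0],
    [0,0,-3],
    [0,0,-2],
    [0,0,0],
    [0,0,0]
  ],
  "spin": [0.025,0,0,0,0,0,0,0]
}}

```text
time: 48.05
tool_pos: [631.6, 245.1, 49.8]
eef_rot: [0.589, 0.808, 0.001, 0.0]
ft_force: [-0.1, -0.3, -1.9]
finger_gap: 0.3
finger_force: 30.0
```

Run:
```python
from h import *
p,y,s,zv=tool(); print(p.round(2),y.round(3),s['ft_force'].round(1))
```

```text
[631.57 245.14  49.76] 0.31 [-0.1 -0.3 -1.9]
```

Call:
{"method": "step_arm", "body": {
  "claw": [1,1,1,1,1,1],
  "slide": [
    [-0.03,-0.15,-1.5],
    [0,0,-2],
    [0,0,-1.2],
    [0,0,-0.5],
    [0,0,0],
    [0,0,0]
  ],
  "spin": [0,0,0,0,0,0]
}}

```text
time: 48.8
tool_pos: [631.4, 243.9, -2.6]
eef_rot: [0.589, 0.808, 0.0, 0.0]
ft_force: [-0.8, 0.3, -1.6]
finger_gap: 0.3
finger_force: 30.0
```

Call:
{"method": "step_arm", "body": {
  "claw": [1,1,1],
  "slide": [
    [0,0,-0.15],
    [0,0,-0.1],
    [0,0,0]
  ],
  "spin": [0,0,0]
}}

```text
time: 49.18
tool_pos: [630.9, 243.6, -5.7]
eef_rot: [0.589, 0.808, -0.0, 0.0]
ft_force: [0.9, 0.6, -2.6]
finger_gap: 0.298
finger_force: 30.0
```

Call:
{"method": "step_arm", "body": {
  "claw": [1,1,1],
  "slide": [
    [0,0,-0.1],
    [0,0,0],
    [0,0,0]
  ],
  "spin": [0,0,0]
}}

```text
time: 49.55
tool_pos: [630.9, 243.6, -6.7]
eef_rot: [0.589, 0.808, 0.0, 0.0]
ft_force: [-0.1, 0.1, -1.8]
finger_gap: 0.299
finger_force: 30.0
```

Call:
{"method": "step_arm", "body": {
  "claw": [1,1,1],
  "slide": [
    [0,0,-0.06],
    [0,0,0],
    [0,0,0]
  ],
  "spin": [0,0,0]
}}

```text
time: 49.92
tool_pos: [630.9, 243.7, -7.3]
eef_rot: [0.589, 0.808, 0.0, 0.0]
ft_force: [0.8, 0.2, -1.5]
finger_gap: 0.299
finger_force: 30.0
```

Call:
{"method": "step_arm", "body": {
  "claw": [1,1,1],
  "slide": [
    [0,0,-0.06],
    [0,0,0],
    [0,0,0]
  ],
  "spin": [0,0,0]
}}

```text
time: 50.3
tool_pos: [631.0, 243.7, -7.3]
eef_rot: [0.589, 0.808, 0.0, 0.0]
ft_force: [-2.5, -1.1, 4.1]
finger_gap: 0.295
finger_force: 30.0
```

Call:
{"method": "step_arm", "body": {
  "claw": [0.2,0.2,0.2,-0.1,-0.1,-0.1,-0.1,-0.1],
  "slide": [
    [0,0,0],
    [0,0,0],
    [0,0,0.3],
    [0,0,1.5],
    [0,0,4],
    [0,0,5],
    [0,0,5],
    [0,0,0]
  ],
  "spin": [0,0,0,0,0,0,0,0]
}}

```text
time: 51.3
tool_pos: [634.1, 245.5, 157.4]
eef_rot: [0.589, 0.808, 0.005, 0.003]
ft_force: [0.2, 0.2, -0.5]
finger_gap: 0.548
finger_force: 0.0
```

Run:
```python
from h import *
p,y,s,zv=tool(); print(p.round(1),y.round(3),s['time'])
im=get('wrist','w16'); B=cv2.GaussianBlur(im['color'],(3,3),0); L=cv2.cvtColor(B,cv2.COLOR_BGR2LAB).astype(int)
# handpiece (dark, L<75 on top) in cradle frame at z~38
th=.308; R=np.array([[np.cos(th),np.sin(th)],[-np.sin(th),np.cos(th)]])
for r in range(100,300,12):
    row=L[r,250:400]; d=np.flatnonzero(row[:,0]<115)
    if len(d): q=(plane(im,[(d.min()+250,r),(d.max()+250,r)],38)[:,:2]-[631.3,243.5])@R.T; print(r,len(d),q.round(1).tolist())
sc=get('scene'); sd=get('side')
# bur box & other pieces unchanged: compare with the start
for n,im2 in(('scene',sc),('side',sd)):
    o=cv2.imread(f'pics/{n}0.png'); u=proj(im2,[536,-427,25])[0].astype(int); dd=cv2.absdiff(o,im2['color'])[u[1]-12:u[1]+12,u[0]-14:u[0]+14]; print(n,'box diff',dd.mean().round(1))
```

```text
[634.1 245.5 157.4] 0.311 51.3
124 20 [[-12.0, 78.7], [12.4, 78.8]]
136 20 [[-13.0, 69.3], [12.5, 69.3]]
148 18 [[-13.2, 59.7], [12.6, 59.7]]
160 28 [[-14.1, 49.9], [14.3, 49.9]]
172 39 [[-21.1, 39.9], [22.0, 40.0]]
184 48 [[-22.1, 29.8], [23.9, 29.8]]
196 55 [[-22.4, 19.5], [24.1, 19.5]]
208 54 [[-22.6, 8.9], [23.4, 8.9]]
220 54 [[-22.8, -1.8], [23.6, -1.8]]
232 54 [[-23.1, -12.7], [23.8, -12.8]]
244 53 [[-23.3, -23.8], [23.1, -23.9]]
256 52 [[-23.6, -35.2], [22.4, -35.3]]
268 18 [[-7.5, -46.8], [8.0, -46.8]]
280 45 [[-60.7, -58.4], [71.5, -58.7]]
292 46 [[-66.0, -70.4], [72.2, -70.8]]
scene box diff 5.1
side box diff 13.1
```

```bash
python3 -c "
from cell import manip
print(manip.close_job())"
```

```text
the job is handed in; nothing more can be done
None
```

I handed the job in at about 51 s: both toothed casts are in the blue pan, the toothless cast is in the yellow pan with the denture seated front over front, the handpiece is in its cradle, and the arm stayed clear of the bur box.

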